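# Sort the workholding parts after a milling job

### The arm

A 6-joint arm with a two-finger parallel gripper is mounted at the origin on the work surface. World frame = base frame: x ahead of the robot, y to its left, z up, the work surface at z = 0. Lengths are in mm, angles in rad, forces in N, time in s.
With the tool pointing down it reaches from about 400 to 925 mm from the base axis. Payload 12.5 kg.
Tool frame: the origin (TCP) lies on the centre line of the jaws, within the pads' length; the fingertips stand 19 mm ahead of it and the grasp point (between the pads) is the TCP; y points along the fingers, x is the direction in which the jaws open and shut, and the axes are right-handed (so a half turn about y gives the same grasp; the last joint's range is limited). The gripper opens to 95 mm and grips with 3 to 60 N. Pads are 20 mm wide; open, the fingers measure 119 mm over their backs; the gripper's body (75 mm by 180 mm) begins 59 mm behind the grasp point.
Start: joints at [-1.27, 0.491, 1.559, -0, 1.092, -0.106], TCP at [247.319, -574.004, 209.561] pointing down, gripper open.
Joint ranges: [-3.1, 3.1], [-0.84, 2.19], [0.05, 2.79], [-1.13, 4.28], [0.06, 2.93], [-2.69, 2.69]. Speed limits (rad/s): [2.22, 2.22, 2.79, 3.14, 3.14, 3.14].

### API

Orientations are given as [roll, pitch, yaw] about the fixed x, y, z axes, in that order (R = Rz(yaw) Ry(pitch) Rx(roll)).
In Python, from cell import env gives the robot as it stands. The module is installed in compiled form; this text tells all that it offers.
- The arm moves only by the tool move_arm, never from a script. Its argument "rows" is a list of rows, each an object of numbers: "tx", "ty", "tz": the shift along the tool's x, y, z in cm; "rx", "ry", "rz": the turn, a rotation vector about the tool's x, y, z in rad; "grip": the opening in per cent of the stroke, from 0 (shut) to 100 (fully open). In form: [{"tx": .., "ty": .., "tz": .., "rx": .., "ry": .., "rz": .., "grip": ..}, ...]. A call has 1 to 10 rows; each row shifts and turns the commanded pose from where the row before left it, along the tool's axes as they then stand; what a row does not reach is not made up. A row lasts 1/12 s, in which the tool goes at most 41.7 mm and 7.16 degrees, less where a joint would pass 70% of its speed; a pose out of reach is approached as far as the arm can. A call is refused whole if a number of a shift passes 4.17 or a number of a turn 0.125, either way. A call with a gripper value outside its range is refused whole. The fingers move at their own pace and stop on an object; the grip force is fixed at half the most. Time passes only in rows, so rows that do not move let the fingers close. It gives the time, the measured TCP pose, the force and the opening at its end, in the units of the state.
- env.state(): the state, without advancing time (a new reading comes with each control period).
- env.read_camera(name): name is "scene" or "top" or "wrist"; returns (picture, depth): 480x640x3 uint8, blue, green, red; 480x640 float32, mm along the optical axis (not along the pixel's ray), 0 where there is no reading.
- env.calibration(name): a dict with "vertical_fov" (degrees; the focal length in pixels is half the picture's height over the tangent of half this angle, whatever the lens; pixels are square), "cx", "cy" (the principal point, pixels), "dist" ([k1, k2, p1, p2, k3] as OpenCV has them; the pictures are not rectified), "eye" and "rotation" of the camera in the world. Camera axes: x right, y up, looking along -z (the intrinsics and any distortion apply to the point x, -y, -z); pixel columns grow to the right and rows downward; lengths in mm; the calibration is good to about 2 mm. A picture is of the moment at which its call begins: read the wrist's pose just before it. calibration takes no time and is no camera call; for the wrist camera it gives the pose at the moment of the call.
- env.job_done(): hands the job in, once; it reports no verdict.
The state is a dict: "t": time; "joints": joint angles; "qvel": joint speeds; "tau": joint torques, N m; "eef_pos": TCP position; "tcp_rot": TCP orientation; "ft_force": force on the tool from outside, world axes, zero at the start; "moment": the same for the moment, N m; "opening": opening from 0.0 (shut) to 1.0 (fully open).
Only numpy, scipy, OpenCV 4.12 (cv2) and the standard library are available. Lean on these libraries where they do the work, as an engineer would, in place of code of your own. Each camera call takes 0.05 s, during which the arm holds its last target.

### The job

Tidy the loose workholding parts off the slotted plate: put both slotted strap clamps into the long tray, both step blocks into the square tray and the spindle nut into the round dish. Each part must end the same way up as it is now, flat on the floor of its tray, not on top of another part or leaning on a wall. Leave the dial gauge and the wooden plaque lying where they are.

Things in the scene. Friction and masses are not known exactly. Their poses are not given: they have to be found in the camera images.
- clamp_a_center (a point): Strap clamp, one of two alike: dark steel flat bar 70 (own x) x 26 (own y) x 14 mm high with a lengthwise slot 36 x 10 mm right through its middle, lying flat on the slotted aluminium plate (top of that plate at z = 0.020 m). About 130 g. The point is its centre, 7 mm above its underside; z up at the start. Can be gripped across the 26 mm width at its middle. It starts somewhere in the cluster of parts, its long axis within 0.6 rad of world x.
- clamp_b_center (a point): Strap clamp, one of two alike: dark steel flat bar 70 (own x) x 26 (own y) x 14 mm high with a lengthwise slot 36 x 10 mm right through its middle, lying flat on the slotted aluminium plate (top of that plate at z = 0.020 m). About 130 g. The point is its centre, 7 mm above its underside; z up at the start. Can be gripped across the 26 mm width at its middle. It starts somewhere in the cluster of parts, its long axis within 0.6 rad of world x.
- block_a_center (a point): Step block, one of two alike: dark steel wedge of four stairs, base 44 (own x) x 30 (own y) mm, stairs each 11 mm long and 8, 16, 24 and 32 mm high rising towards its own +x, standing on its base on the slotted plate (top at z = 0.020 m). About 160 g. The point is over the middle of the base, 16 mm above the underside; z up at the start. The two side faces 30 mm apart (own y) are flat and upright: grip there. Its own x starts within 0.6 rad of world x.
- block_b_center (a point): Step block, one of two alike: dark steel wedge of four stairs, base 44 (own x) x 30 (own y) mm, stairs each 11 mm long and 8, 16, 24 and 32 mm high rising towards its own +x, standing on its base on the slotted plate (top at z = 0.020 m). About 160 g. The point is over the middle of the base, 16 mm above the underside; z up at the start. The two side faces 30 mm apart (own y) are flat and upright: grip there. Its own x starts within 0.6 rad of world x.
- spindle_nut_center (a point): Spindle nut: bright steel ring, 38 mm across, 22 mm high, bore 26 mm at the foot, its top 8 mm tapering to 31 mm across (the sides are upright up to 14 mm), with small notches round it; standing on its wide end, taper up, on the slotted plate (top at z = 0.020 m). About 80 g. The point is on its axis, 11 mm above the underside; z up. Round, so any grip direction across it will do.
- long_tray: Long tray: oblong open tray, outside 108 (own x) x 238 (own y) x 16 mm high, walls and floor 4 mm thick, so inside 100 x 230 mm, 12 mm deep. Room for two clamps end to end along its own y. Fixed to the slotted plate (plate top at z = 0.020 m), empty at the start, plain plywood; takes any of the three tray places, turned up to 0.2 rad. Origin: centre of its underside.
- square_tray: Square tray: open tray, outside 138 x 138 x 16 mm high, walls and floor 4 mm thick, so inside 130 x 130 mm, 12 mm deep. Room for two step blocks one behind the other along its own x. Fixed to the slotted plate (plate top at z = 0.020 m), empty at the start, plain plywood; takes any of the three tray places, turned up to 0.2 rad. Origin: centre of its underside.
- round_dish: Round dish: open dish, 144 mm across outside, 136 mm inside, 16 mm high, wall and floor 4 mm thick. Fixed to the slotted plate (plate top at z = 0.020 m), empty at the start, plain plywood; takes any of the three tray places, turned up to 0.2 rad. Origin: centre of its underside.
- dial_gauge_center (a point): Dial gauge to be left alone: loose, bright steel round case 56 mm across and 20 mm thick lying flat, white face up, with a thin stem pointing along its own x (8 mm thick, to 40 mm from the centre). It lies among the parts, stem within 0.3 rad of world +x. The point is the centre of the case, 10 mm above its underside.
- wood_plaque_center (a point): Finished wooden plaque to be left alone: loose wooden plate 56 (own x) x 40 (own y) x 10 mm with a round inlay, lying flat among the parts. The point is its centre, 5 mm above its underside.
Mind the look-alikes: they are no part of the job. What is shaped like the part that bears spindle_nut_center but green or yellow is not meant.

How it is judged:
By the outcome, as a careful person would: the job done as asked, in the order asked, and still so for the second after the job is handed in, with the robot touching nothing.
It also fails if it takes over 122 s, if anything falls off the work surface, if the arm or the gripper's body presses on something with over 40 N, if the wrist force passes 120 N, or if a joint passes its speed limit or range.

## Working session

There is one attempt and no reset: what is moved stays moved. The work goes in short steps, Python scripts to look and compute and a tool call to move; the robot and the scene stay as the last step left them, time stands still between calls to the robot, and variables do not carry over. Pictures are saved under pics/ and viewed, and the job is handed in when it is done.

Besides the shell and the picture viewer there is one more tool, called as name(argument=value, ...) on one line, values as JSON. move_arm: Moves the arm, as the interface text tells. Its arguments: {"type":"object","properties":{"rows":{"type":"array"}},"required":["rows"]}

```bash
mkdir -p pics; python3 - <<'E'
from cell import env
import cv2,numpy as np
for n in ["top","scene","wrist"]:
    p,d=env.read_camera(n); cv2.imwrite(f"pics/{n}0.png",p); np.save(f"pics/{n}0.npy",d)
    c=env.calibration(n); print(n,c)
s=env.state(); print(s)
E
```

```text
top {'vertical_fov': 47.04527630307194, 'cx': 325.72911369803995, 'cy': 245.31486904147843, 'dist': array([-0.13061407,  0.        ,  0.        ,  0.        ,  0.        ]), 'eye': array([ 290.41973   ,   -6.94689467, 1537.06634929]), 'rotation': array([ 0.17444894,  0.0028214 , -1.57906497])}
scene {'vertical_fov': 50.91662414494152, 'cx': 320.82147059632194, 'cy': 245.9575280399742, 'dist': array([-0.04406202,  0.        ,  0.        ,  0.        ,  0.        ]), 'eye': array([ 947.69051359, -730.79936084,  675.10231483]), 'rotation': array([0.94042458, 0.02281971, 0.47250894])}
wrist {'vertical_fov': 61.46574687746821, 'cx': 326.6806681405028, 'cy': 245.85566988418248, 'dist': array([-0.08929361,  0.        ,  0.        ,  0.        ,  0.        ]), 'eye': array([ 313.89895723, -544.6325118 ,  384.49627303]), 'rotation': array([-2.64990063e-01,  3.64772115e-04, -1.16267161e+00])}
{'t': 0.15, 'joints': array([-1.26962023e+00,  4.91431140e-01,  1.55931286e+00, -2.21950353e-05,
        1.09168808e+00, -1.05587665e-01]), 'qvel': array([ 0.0013355 , -0.0014077 , -0.0008102 , -0.00133941,  0.00161632,
       -0.00081734]), 'tau': array([ 1.75852088e-03, -6.12897062e+01, -2.58280098e+01,  6.92344713e-02,
        4.73310356e-02, -7.79858533e-05]), 'eef_pos': array([ 247.24373634, -573.8210507 ,  209.08857311]), 'tcp_rot': array([-1.57072744e+00,  8.36822019e-04, -1.16402230e+00]), 'ft_force': array([-0.38017318, -0.35961703, -0.32209297]), 'moment': array([0.0318693 , 0.02763896, 0.05665565]), 'opening': 0.9996962859558209}
```

View pics/top0.png

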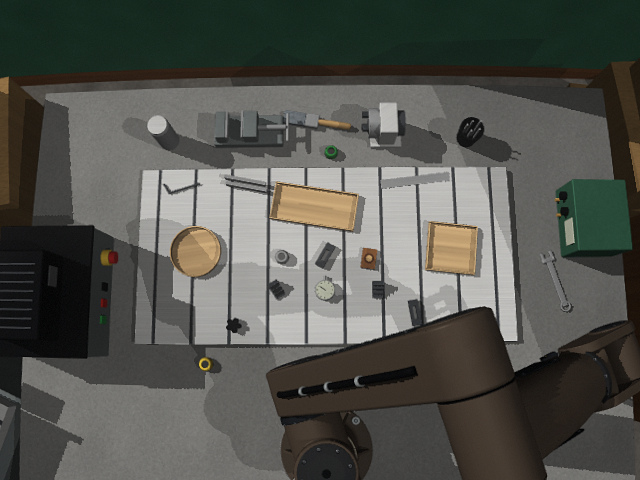

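View pics/scene0.png

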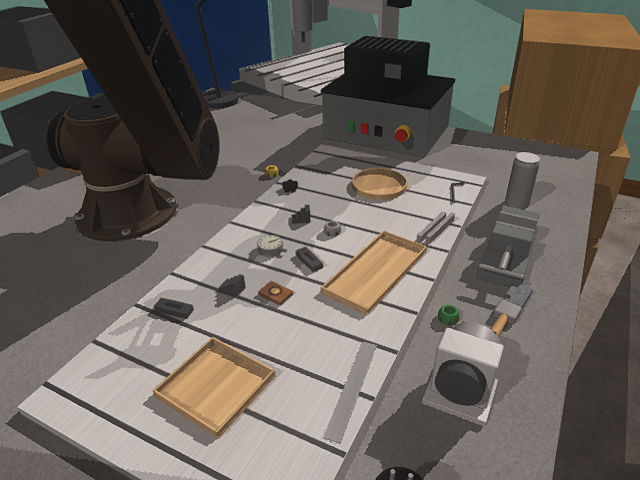

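View pics/wrist0.png

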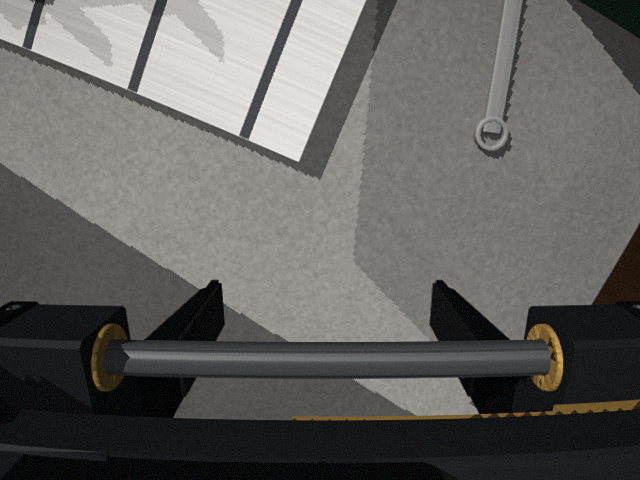

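```bash
cat > h.py <<'E'
import numpy as np,cv2
from scipy.spatial.transform import Rotation as Rn
from cell import env
def K(c):
    f=240/np.tan(np.radians(c["vertical_fov"])/2)
    return np.array([[f,0,c["cx"]],[0,f,c["cy"]],[0,0,1.]])
def pix2w(c,uv,z):
    uv=np.asarray(uv,float).reshape(-1,1,2)
    n=cv2.undistortPoints(uv,K(c),np.asarray(c["dist"],float)).reshape(-1,2)
    R=Rn.from_euler("xyz",c["rotation"]).as_matrix()
    d=np.c_[n[:,0],-n[:,1],-np.ones(len(n))]@R.T
    e=np.asarray(c["eye"]); t=(z-e[2])/d[:,2]
    return e+d*t[:,None]
def depth2w(c,uv,d):
    n=cv2.undistortPoints(np.asarray(uv,float).reshape(-1,1,2),K(c),np.asarray(c["dist"],float)).reshape(-1,2)
    R=Rn.from_euler("xyz",c["rotation"]).as_matrix()
    d=np.asarray(d,float).reshape(-1,1)
    return np.asarray(c["eye"])+(np.c_[n[:,0],-n[:,1],-np.ones(len(n))]*d)@R.T
E
python3 - <<'E'
from h import *
c=env.calibration("top")
for n,u,z in [("clampA",(326,256),34),("clampB",(416,312),34),("blk1",(278,290),40),("blk2",(378,289),40),("nut",(283,257),40),("gauge",(325,290),40),("plaque",(370,258),30),("sq",(453,248),24),("long",(316,207),24),("dish",(196,252),24)]:
    print(n,pix2w(c,u,z).round(0))
s=env.state();print(s["eef_pos"],s["tcp_rot"])
E
```

```text
clampA [[525.  -5.  34.]]
clampB [[ 369. -249.   34.]]
blk1 [[432. 126.  40.]]
blk2 [[ 432. -146.   40.]]
nut [[523. 113.  40.]]
gauge [[431.  -2.  40.]]
plaque [[ 519. -127.   30.]]
sq [[ 546. -361.   24.]]
long [[667.  22.  24.]]
dish [[541. 359.  24.]]
[ 247.24373634 -573.8210507   209.08857311] [-1.57072744e+00  8.36822019e-04 -1.16402230e+00]
```

move_arm(rows=[{"ry":0.102,"ty":-2},{"ry":0.102,"ty":-2},{"ry":0.102,"ty":-2},{"ry":0.101,"ty":-2},{"tx":-3.67,"tz":1.66},{"tx":-3.67,"tz":1.66},{"tx":-3.67,"tz":1.66},{"tx":-3.67,"tz":1.66},{"tx":-3.67,"tz":1.66},{"tx":-3.67,"tz":1.66}])

```text
validation failed for argument at $.ro...
```

move_arm(rows=[{"tx":-3.67,"tz":1.0},{"tx":-3.67,"tz":1.0},{"tx":-3.67,"tz":1.0},{"tx":-3.67,"tz":1.0},{"tx":-3.67,"tz":1.0},{"tx":-3.67,"tz":1.0},{"tx":-3.67,"tz":1.0},{"tx":-3.67,"tz":1.0},{},{}])

```text
validation failed for argument at $.ro...
```

```bash
python3 - <<'E'
from h import *
s=env.state();print(s["t"],s["eef_pos"],s["tcp_rot"],s["joints"])
c=env.calibration("wrist"); p,d=env.read_camera("wrist"); cv2.imwrite("pics/w1.png",p); np.save("pics/w1.npy",d)
import pickle; pickle.dump(c,open("pics/w1.pkl","wb"))
p,d=env.read_camera("top"); cv2.imwrite("pics/t1.png",p)
E
```

```text
0.15 [ 247.24373634 -573.8210507   209.08857311] [-1.57072744e+00  8.36822019e-04 -1.16402230e+00] [-1.26962023e+00  4.91431140e-01  1.55931286e+00 -2.21950353e-05
  1.09168808e+00 -1.05587665e-01]
```

View pics/w1.png

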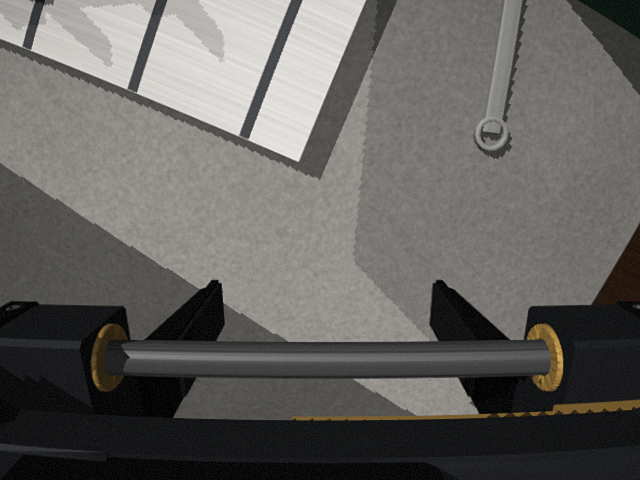

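The picture is unchanged because the move was refused. Rows probably need all the keys, so I'll include every one.

move_arm(rows=[{"tx":0,"ty":-2,"tz":0,"rx":0,"ry":0.102,"rz":0,"grip":100},{"tx":0,"ty":-2,"tz":0,"rx":0,"ry":0.102,"rz":0,"grip":100},{"tx":0,"ty":-2,"tz":0,"rx":0,"ry":0.102,"rz":0,"grip":100},{"tx":0,"ty":-2,"tz":0,"rx":0,"ry":0.101,"rz":0,"grip":100},{"tx":-3.67,"ty":0,"tz":1.66,"rx":0,"ry":0,"rz":0,"grip":100},{"tx":-3.67,"ty":0,"tz":1.66,"rx":0,"ry":0,"rz":0,"grip":100},{"tx":-3.67,"ty":0,"tz":1.66,"rx":0,"ry":0,"rz":0,"grip":100},{"tx":-3.67,"ty":0,"tz":1.66,"rx":0,"ry":0,"rz":0,"grip":100},{"tx":-3.67,"ty":0,"tz":1.66,"rx":0,"ry":0,"rz":0,"grip":100},{"tx":-3.67,"ty":0,"tz":1.66,"rx":0,"ry":0,"rz":0,"grip":100}])

```text
t: 1.08
eef_pos: [347.2, -352.0, 289.6]
tcp_rot: [-1.571, -0.0, -1.571]
ft_force: [0.9, -1.2, -0.1]
opening: 1.002
```

move_arm(rows=[{"tx":-3.67,"ty":0,"tz":1.0,"rx":0,"ry":0,"rz":0,"grip":100},{"tx":-3.67,"ty":0,"tz":1.0,"rx":0,"ry":0,"rz":0,"grip":100},{"tx":-3.67,"ty":0,"tz":1.0,"rx":0,"ry":0,"rz":0,"grip":100},{"tx":-3.67,"ty":0,"tz":1.0,"rx":0,"ry":0,"rz":0,"grip":100},{"tx":-3.67,"ty":0,"tz":1.0,"rx":0,"ry":0,"rz":0,"grip":100},{"tx":-3.67,"ty":0,"tz":1.0,"rx":0,"ry":0,"rz":0,"grip":100},{"tx":-3.67,"ty":0,"tz":1.0,"rx":0,"ry":0,"rz":0,"grip":100},{"tx":-3.67,"ty":0,"tz":1.0,"rx":0,"ry":0,"rz":0,"grip":100},{"tx":0,"ty":0,"tz":0,"rx":0,"ry":0,"rz":0,"grip":100},{"tx":0,"ty":0,"tz":0,"rx":0,"ry":0,"rz":0,"grip":100}])

```text
t: 1.92
eef_pos: [427.2, -58.6, 289.6]
tcp_rot: [-1.571, -0.0, -1.567]
ft_force: [-0.5, -0.1, -0.1]
opening: 0.999
```

```bash
cat > shot.py <<'E'
from h import *
import sys,pickle
n=sys.argv[1]
s=env.state();print(s["t"],s["eef_pos"].round(1),s["tcp_rot"].round(4),s["joints"].round(2),s["opening"])
c=env.calibration("wrist"); p,d=env.read_camera("wrist"); cv2.imwrite(f"pics/{n}.png",p); np.save(f"pics/{n}.npy",d)
pickle.dump(c,open(f"pics/{n}.pkl","wb"))
E
python3 shot.py w2
```

```text
1.9167 [427.2 -58.6 289.6] [-1.5707e+00 -2.0000e-04 -1.5669e+00] [-0.29  0.12  1.88 -0.    1.13  1.28] 0.9989826923510311
```

View pics/w2.png

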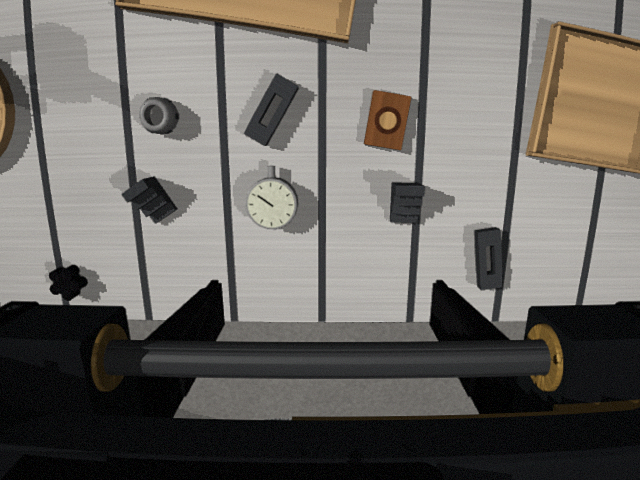

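The wrist picture shows everything. The clamps are at (272,110) and (488,258), the blocks at (150,200) and (406,202), the nut at (158,117), the gauge at (272,203) and the plaque at (388,120). I'll measure from the depth, segmented by height.

```bash
cat > meas.py <<'E'
from h import *
import sys,pickle
n=sys.argv[1]
c=pickle.load(open(f"pics/{n}.pkl","rb")); d=np.load(f"pics/{n}.npy"); p=cv2.imread(f"pics/{n}.png")
vv,uu=np.mgrid[:480,:640]
W=depth2w(c,np.c_[uu.ravel(),vv.ravel()],d.ravel()).reshape(480,640,3)
pl=(p.min(2)>140)&(d>0)&(vv<300); z0=np.median(W[...,2][pl]); print("plate z",z0)
W[...,2]-=z0-20
m=((W[...,2]>25)&(W[...,2]<70)&(d>0)&(vv<310)).astype(np.uint8)
k,l,st,ce=cv2.connectedComponentsWithStats(m)
for i in range(1,k):
    if st[i,4]<150: continue
    q=W[l==i]; zt=np.percentile(q[:,2],97)
    r=cv2.minAreaRect(q[:,:2].astype(np.float32))
    t=q[q[:,2]>zt-4]; rt=cv2.minAreaRect(t[:,:2].astype(np.float32))
    g=np.linalg.lstsq(np.c_[q[:,:2]-q[:,:2].mean(0),np.ones(len(q))],q[:,2],rcond=None)[0]
    print("px",ce[i].round(),"n",st[i,4],"ztop %.1f"%zt,"\n  all c",np.round(r[0],1),"s",np.round(r[1],1),"a %.3f"%np.radians(r[2]),"\n  top c",np.round(rt[0],1),"s",np.round(rt[1],1),"a %.3f"%np.radians(rt[2]),"slope dir %.3f mag %.2f"%(np.arctan2(g[1],g[0]),np.hypot(g[0],g[1])))
E
python3 meas.py w2
```

```text
plate z 20.218753045983675
px [243.  20.] n 1707 ztop 37.2 
  all c [617.2  35.7] s [240.9  37.6] a 1.538 
  top c [616.2  35.6] s [240.9  37.6] a 1.547 slope dir -0.178 mag 0.07
px [570.  91.] n 2151 ztop 37.4 
  all c [ 545.4 -351.4] s [136.4 138.7] a 1.458 
  top c [ 545.6 -349.8] s [133.1 138.7] a 1.458 slope dir -2.345 mag 0.01
px [  5. 113.] n 636 ztop 36.5 
  all c [530.8 298.7] s [17.8 88.2] a 1.425 
  top c [530.9 295.4] s [11.2 71.4] a 1.429 slope dir -1.732 mag 0.19
px [271. 109.] n 1572 ztop 35.5 
  all c [ 5.273e+02 -4.000e-01] s [26.9 70.3] a 1.037 
  top c [ 5.273e+02 -4.000e-01] s [26.9 70.3] a 1.037 slope dir 1.025 mag 0.02
px [387. 120.] n 2094 ztop 31.9 
  all c [ 517.7 -121.4] s [40.3 55.8] a 1.426 
  top c [ 517.7 -121.5] s [40.2 55.6] a 1.421 slope dir -1.395 mag 0.01
px [159. 115.] n 911 ztop 42.9 
  all c [523.2 117.1] s [36.  36.7] a 1.543 
  top c [522.9 118.7] s [33. 32.] a 1.519 slope dir 1.322 mag 0.09
px [271. 202.] n 2187 ztop 41.9 
  all c [432.5   2.1] s [59.4 54.9] a 0.691 
  top c [430.5   0.7] s [53.6 54. ] a 1.177 slope dir 2.706 mag 0.06
px [149. 199.] n 1363 ztop 52.8 
  all c [432.9 133.4] s [44.5 31.3] a 0.551 
  top c [446.6 142.1] s [11.4 30.1] a 0.575 slope dir 0.876 mag 0.64
px [406. 202.] n 1197 ztop 53.1 
  all c [ 430.9 -144.3] s [30.7 43.6] a 1.563 
  top c [ 446.9 -144.1] s [11.4 30.1] a 0.008 slope dir -0.192 mag 0.55
px [488. 259.] n 1343 ztop 35.6 
  all c [ 367.1 -244.2] s [70.1 27.2] a 0.154 
  top c [ 367.1 -244.3] s [70.1 27. ] a 0.162 slope dir -1.585 mag 0.06
px [ 66. 282.] n 872 ztop 39.1 
  all c [337.2 249.4] s [40.3 39.5] a 1.128 
  top c [336.6 251.6] s [38.5 40.7] a 0.770 slope dir 2.157 mag 0.14
```

```bash
python3 - <<'E'
from h import *
p=cv2.imread("pics/top0.png"); d=np.load("pics/top0.npy"); c=env.calibration("top")
h=cv2.cvtColor(p,cv2.COLOR_BGR2HSV)
m=cv2.inRange(h,(8,60,60),(25,255,255)); m[:170]=0;m[290:]=0;m[:,:150]=0;m[:,500:]=0
m=cv2.morphologyEx(m,cv2.MORPH_OPEN,np.ones((3,3)))
cs,_=cv2.findContours(m,0,2)
for k in cs:
    if cv2.contourArea(k)<1000: continue
    for z in (36,24):
        w=pix2w(c,k.reshape(-1,2),z)[:,:2].astype(np.float32)
        r=cv2.minAreaRect(w); print(z,np.round(r[0],1),np.round(r[1],1),"%.3f"%np.radians(r[2]), "circ",np.round(cv2.minEnclosingCircle(w)[0],1))
E
```

```text
36 [542.7 356.4] [136.3 141.1] 1.566 circ [542.8 359.2]
24 [544.7 359.4] [137.4 142.3] 1.566 circ [544.9 362.2]
36 [ 546.5 -354.1] [140.3 138.6] 1.455 circ [ 545.6 -353.6]
24 [ 548.5 -356.9] [141.4 139.7] 1.455 circ [ 547.7 -356.3]
36 [668.4  27.9] [238.6 109.2] 1.407 circ [665.   29.3]
24 [671.4  28.2] [240.5 110. ] 1.407 circ [668.   29.6]
```

move_arm(rows=[{"tx":0,"ty":2,"tz":0,"rx":0,"ry":0.108,"rz":0,"grip":65},{"tx":0,"ty":2,"tz":0,"rx":0,"ry":0.108,"rz":0,"grip":65},{"tx":0,"ty":2,"tz":0,"rx":0,"ry":0.108,"rz":0,"grip":65},{"tx":0,"ty":2,"tz":0,"rx":0,"ry":0.107,"rz":0,"grip":65},{"tx":0,"ty":2,"tz":0,"rx":0,"ry":0.107,"rz":0,"grip":65},{"tx":-2.53,"ty":2.4,"tz":1.41,"rx":0,"ry":0,"rz":0,"grip":65},{"tx":-2.53,"ty":2.4,"tz":1.41,"rx":0,"ry":0,"rz":0,"grip":65},{"tx":-2.53,"ty":2.4,"tz":1.41,"rx":0,"ry":0,"rz":0,"grip":65},{"tx":-2.53,"ty":2.4,"tz":1.41,"rx":0,"ry":0,"rz":0,"grip":65},{"tx":0,"ty":0,"tz":0,"rx":0,"ry":0,"rz":0,"grip":65}])

```text
t: 2.8
eef_pos: [529.2, -2.2, 89.0]
tcp_rot: [-1.575, -0.002, -2.11]
ft_force: [-1.5, 0.3, -0.0]
opening: 0.65
```

```bash
python3 shot.py w3; python3 meas.py w3
cat > go.py <<'E'
# usage: go.py x y z yaw  -> how far to go
from h import *
import sys
x,y,z,w=map(float,sys.argv[1:5]); s=env.state(); p=s["eef_pos"]; w0=s["tcp_rot"][2]
print("t %.2f"%s["t"],"pos",p.round(1),"yaw %.3f"%w0,"rot",s["tcp_rot"].round(3),"open %.3f"%s["opening"])
d=np.array([x,y])-p[:2]
def f(w): return "tx %.2f tz %.2f"%((d[0]*np.cos(w)+d[1]*np.sin(w))/10,(-d[0]*np.sin(w)+d[1]*np.cos(w))/10)
print("ry %.3f"%-((w-w0+np.pi)%(2*np.pi)-np.pi),"| before turn:",f(w0),"| after turn:",f(w),"| ty %.2f"%((p[2]-z)/10),"dist %.1f"%np.hypot(*d))
E
python3 go.py 527.3 -0.4 41 -2.105
```

```text
2.8 [529.2  -2.2  89. ] [-1.5745e+00 -1.6000e-03 -2.1099e+00] [-0.13  0.52  1.91  0.    0.71  1.98] 0.64964983305422
plate z 20.23042424188685
px [52. 28.] n 1817 ztop 36.8 
  all c [724.9  61.2] s [83.3  5.4] a 1.403 
  top c [724.7  60.4] s [71.7  5.2] a 1.399 slope dir -0.165 mag 1.68
px [200. 150.] n 4984 ztop 36.9 
  all c [640.4  34.1] s [238.7  54.3] a 1.412 
  top c [639.2  34.3] s [238.7  52. ] a 1.412 slope dir 3.115 mag 0.07
px [507. 174.] n 6429 ztop 31.6 
  all c [ 518.1 -121.2] s [41.  56.5] a 1.419 
  top c [ 518.  -121.1] s [41.  56.4] a 1.412 slope dir -2.007 mag 0.01
px [324. 256.] n 3714 ztop 35.1 
  all c [530.5  -1.8] s [26.  63.7] a 1.033 
  top c [530.5  -1.8] s [26.  63.7] a 1.033 slope dir 3.062 mag 0.01
px [595. 271.] n 3535 ztop 52.8 
  all c [ 431.2 -143.6] s [31.3 45.8] a 1.563 
  top c [ 447.8 -144.1] s [12.8 30.7] a 0.015 slope dir -0.394 mag 0.32
t 2.85 pos [527.6  -2.9  90.9] yaw -2.109 rot [-1.574e+00 -2.000e-03 -2.109e+00] open 0.650
ry -0.004 | before turn: tx -0.20 tz -0.16 | after turn: tx -0.20 tz -0.16 | ty 4.99 dist 2.5
```

View pics/w3.png

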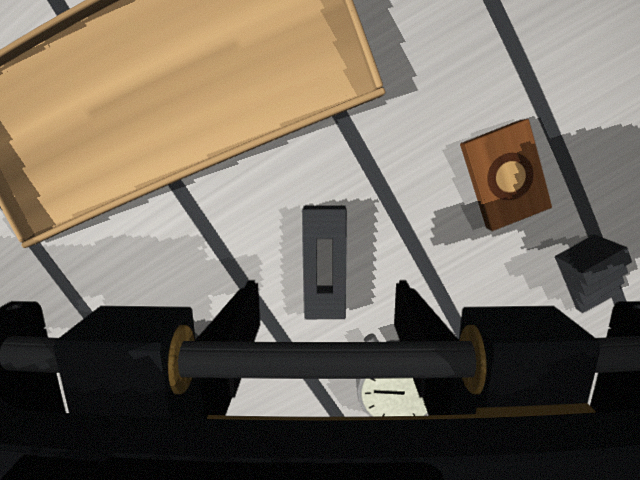

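The clamp at (324,262) sits upright and centred between the fingers, with nothing in their way. I'll go down and grip.

move_arm(rows=[{"tx":-0.2,"ty":1.9,"tz":-0.15,"rx":0,"ry":0,"rz":0,"grip":65},{"tx":0,"ty":1.8,"tz":0,"rx":0,"ry":0,"rz":0,"grip":65},{"tx":0,"ty":1.2,"tz":0,"rx":0,"ry":0,"rz":0,"grip":65},{"tx":0,"ty":0,"tz":0,"rx":0,"ry":0,"rz":0,"grip":0},{"tx":0,"ty":0,"tz":0,"rx":0,"ry":0,"rz":0,"grip":0},{"tx":0,"ty":0,"tz":0,"rx":0,"ry":0,"rz":0,"grip":0},{"tx":0,"ty":0,"tz":0,"rx":0,"ry":0,"rz":0,"grip":0},{"tx":0,"ty":0,"tz":0,"rx":0,"ry":0,"rz":0,"grip":0},{"tx":0,"ty":0,"tz":0,"rx":0,"ry":0,"rz":0,"grip":0}])

```text
t: 3.6
eef_pos: [527.3, 0.1, 45.2]
tcp_rot: [-1.57, 0.0, -2.109]
ft_force: [0.4, 0.2, 0.2]
opening: 0.285
```

```bash
python3 go.py 677 82 100 -1.735
```

```text
t 3.60 pos [5.273e+02 1.000e-01 4.520e+01] yaw -2.109 rot [-1.57   0.    -2.109] open 0.285
ry -0.374 | before turn: tx -14.71 tz 8.65 | after turn: tx -10.53 tz 13.43 | ty -5.48 dist 170.7
```

move_arm(rows=[{"tx":0,"ty":-2.5,"tz":0,"rx":0,"ry":0,"rz":0,"grip":0},{"tx":0,"ty":-3,"tz":0,"rx":0,"ry":0,"rz":0,"grip":0},{"tx":0,"ty":0,"tz":0,"rx":0,"ry":-0.125,"rz":0,"grip":0},{"tx":0,"ty":0,"tz":0,"rx":0,"ry":-0.125,"rz":0,"grip":0},{"tx":0,"ty":0,"tz":0,"rx":0,"ry":-0.124,"rz":0,"grip":0},{"tx":-2.6,"ty":0,"tz":3.2,"rx":0,"ry":0,"rz":0,"grip":0},{"tx":-2.6,"ty":0,"tz":3.2,"rx":0,"ry":0,"rz":0,"grip":0},{"tx":-2.6,"ty":0,"tz":3.2,"rx":0,"ry":0,"rz":0,"grip":0},{"tx":-2.6,"ty":0,"tz":3.2,"rx":0,"ry":0,"rz":0,"grip":0},{"tx":0,"ty":0,"tz":0,"rx":0,"ry":0,"rz":0,"grip":0}])

```text
t: 4.43
eef_pos: [675.3, 85.1, 99.6]
tcp_rot: [-1.567, 0.001, -1.733]
ft_force: [0.0, 0.4, -0.5]
opening: 0.007
```

```bash
python3 shot.py w4; python3 go.py 677 82 50 -1.735; python3 meas.py w4
```

```text
4.4333 [675.3  85.1  99.6] [-1.5666e+00  1.2000e-03 -1.7327e+00] [0.03 0.68 1.52 0.   0.94 1.76] 0.0065911230008049645
t 4.48 pos [672.3  83.7  99. ] yaw -1.733 rot [-1.57   0.    -1.733] open 0.008
ry 0.002 | before turn: tx 0.09 tz 0.49 | after turn: tx 0.09 tz 0.49 | ty 4.90 dist 5.0
plate z 20.21113998160868
px [23.  7.] n 788 ztop 31.1 
  all c [858.1 235.2] s [47.5 11.3] a 1.539 
  top c [858.2 235.9] s [43.6 11.2] a 1.535 slope dir -0.001 mag 0.32
px [432. 208.] n 6414 ztop 37.0 
  all c [674.3  28. ] s [238.3  95.1] a 1.407 
  top c [676.1  27.7] s [238.4  91.3] a 1.405 slope dir -0.031 mag 0.03
px [ 91. 186.] n 3446 ztop 41.1 
  all c [744.2 225.3] s [119.9  10.7] a 1.371 
  top c [743.7 223.1] s [115.3  10.6] a 1.370 slope dir 2.917 mag 0.40
px [102. 215.] n 3806 ztop 41.1 
  all c [725.2 221.9] s [121.6  10.8] a 1.371 
  top c [725.1 221.9] s [121.5  10.7] a 1.371 slope dir 2.928 mag 0.53
```

View pics/w4.png

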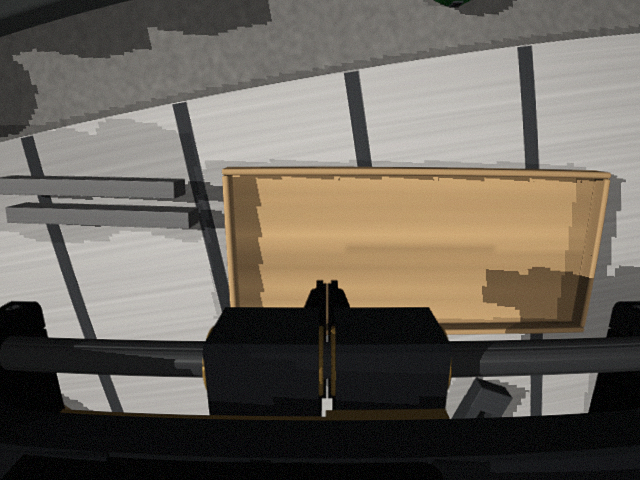

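The clamp was not held: the fingers were still closing at lift, and the TCP was at 45 instead of 42. Its top shows at (487,400). I'll go back and look again.

```bash
python3 go.py 440 -20 230 -2.1
```

```text
t 4.48 pos [672.3  83.7  99. ] yaw -1.733 rot [-1.57   0.    -1.733] open 0.008
ry 0.367 | before turn: tx 13.98 tz -21.25 | after turn: tx 20.68 tz -14.81 | ty -13.10 dist 254.4
```

move_arm(rows=[{"tx":1.7,"ty":-2.0,"tz":-2.6,"rx":0,"ry":0,"rz":0,"grip":65},{"tx":1.7,"ty":-2.0,"tz":-2.6,"rx":0,"ry":0,"rz":0,"grip":65},{"tx":1.7,"ty":-2.0,"tz":-2.6,"rx":0,"ry":0,"rz":0,"grip":65},{"tx":1.7,"ty":-2.0,"tz":-2.6,"rx":0,"ry":0,"rz":0,"grip":65},{"tx":1.7,"ty":-2.0,"tz":-2.6,"rx":0,"ry":0,"rz":0,"grip":65},{"tx":1.7,"ty":-2.0,"tz":-2.6,"rx":0,"ry":0,"rz":0,"grip":65},{"tx":1.7,"ty":-1.0,"tz":-2.6,"rx":0,"ry":0,"rz":0,"grip":65},{"tx":1.7,"ty":0,"tz":-2.6,"rx":0,"ry":0,"rz":0,"grip":65},{"tx":0,"ty":0,"tz":0,"rx":0,"ry":0,"rz":0,"grip":65},{"tx":0,"ty":0,"tz":0,"rx":0,"ry":0,"rz":0,"grip":65}])

```text
t: 5.32
eef_pos: [441.3, -18.8, 230.2]
tcp_rot: [-1.57, -0.0, -1.737]
ft_force: [0.8, 0.9, -0.6]
opening: 0.626
```

```bash
python3 shot.py w5; python3 meas.py w5
```

```text
5.3167 [441.3 -18.8 230.2] [-1.5697e+00 -1.0000e-04 -1.7367e+00] [-0.19  0.2   1.96 -0.    0.98  1.54] 0.6259374628133002
plate z 20.223646242724726
px [221.  29.] n 2502 ztop 37.1 
  all c [630.9  35.3] s [238.3  36.3] a 1.405 
  top c [626.8  36.1] s [238.5  33.5] a 1.377 slope dir 3.119 mag 0.02
px [599.  71.] n 1578 ztop 37.2 
  all c [ 539.5 -305.9] s [ 48.8 116.1] a 1.474 
  top c [ 533.2 -287.5] s [121.5  44.6] a 0.271 slope dir -1.775 mag 0.08
px [424. 115.] n 2840 ztop 31.8 
  all c [ 518.  -121.3] s [40.7 56.1] a 1.411 
  top c [ 518.  -121.3] s [40.7 56.1] a 1.412 slope dir -1.817 mag 0.01
px [290. 126.] n 1958 ztop 35.4 
  all c [ 5.272e+02 -1.000e-01] s [25.7 70.4] a 1.037 
  top c [ 5.272e+02 -1.000e-01] s [25.7 70.4] a 1.035 slope dir 1.127 mag 0.01
px [166. 155.] n 1136 ztop 42.9 
  all c [523.  117.1] s [38.  36.8] a 0.006 
  top c [523.3 118.3] s [32.5 32. ] a 1.387 slope dir 1.639 mag 0.06
px [  2. 195.] n 312 ztop 34.1 
  all c [516.  298.6] s [ 9.1 64.1] a 1.201 
  top c [516.7 296.4] s [ 4.6 41.4] a 1.216 slope dir -1.925 mag 0.56
px [460. 204.] n 1683 ztop 52.8 
  all c [ 430.8 -143.9] s [31.1 45. ] a 1.556 
  top c [ 447.3 -144.3] s [11.5 30.8] a 0.001 slope dir -0.290 mag 0.49
px [307. 229.] n 2900 ztop 41.8 
  all c [433.2   2.7] s [59.9 55.4] a 0.676 
  top c [431.2   1.2] s [55.2 54.6] a 0.596 slope dir 2.923 mag 0.07
px [561. 251.] n 1856 ztop 35.4 
  all c [ 367.2 -244.3] s [71.9 28. ] a 0.147 
  top c [ 367.3 -244.3] s [71.9 27.9] a 0.135 slope dir -1.499 mag 0.06
px [171. 249.] n 1675 ztop 52.6 
  all c [433.4 133.5] s [44.7 31.1] a 0.560 
  top c [447.4 142.3] s [11.5 30.5] a 0.550 slope dir 0.883 mag 0.63
```

View pics/w5.png

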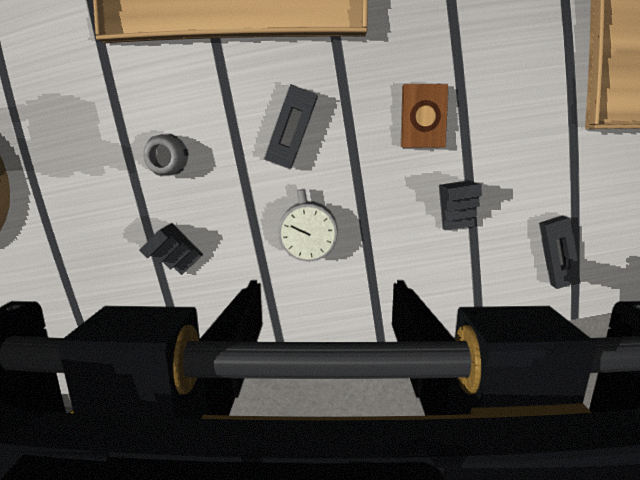

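Clamp A, at pixel (290,126), has not moved. I'll retry, going lower and closing for longer.

```bash
python3 go.py 527.2 -0.2 41 -2.107
```

```text
t 5.37 pos [442.4 -18.6 230. ] yaw -1.736 rot [-1.57  -0.    -1.736] open 0.635
ry 0.371 | before turn: tx -3.21 tz 8.06 | after turn: tx -5.91 tz 6.35 | ty 18.90 dist 86.8
```

move_arm(rows=[{"tx":0,"ty":2,"tz":0,"rx":0,"ry":0.124,"rz":0,"grip":55},{"tx":0,"ty":2,"tz":0,"rx":0,"ry":0.124,"rz":0,"grip":55},{"tx":0,"ty":2,"tz":0,"rx":0,"ry":0.123,"rz":0,"grip":55},{"tx":-1.97,"ty":3,"tz":2.12,"rx":0,"ry":0,"rz":0,"grip":55},{"tx":-1.97,"ty":3,"tz":2.12,"rx":0,"ry":0,"rz":0,"grip":55},{"tx":-1.97,"ty":2,"tz":2.12,"rx":0,"ry":0,"rz":0,"grip":55},{"tx":0,"ty":0,"tz":0,"rx":0,"ry":0,"rz":0,"grip":55},{"tx":0,"ty":3,"tz":0,"rx":0,"ry":0,"rz":0,"grip":55},{"tx":0,"ty":1.2,"tz":0,"rx":0,"ry":0,"rz":0,"grip":55},{"tx":0,"ty":0,"tz":0,"rx":0,"ry":0,"rz":0,"grip":55}])

```text
t: 6.2
eef_pos: [526.5, 0.6, 45.0]
tcp_rot: [-1.575, -0.002, -2.105]
ft_force: [-0.7, -0.2, 0.0]
opening: 0.548
```

```bash
python3 go.py 527.2 -0.2 41 -2.107
```

```text
t 6.20 pos [526.5   0.6  45. ] yaw -2.105 rot [-1.575e+00 -2.000e-03 -2.105e+00] open 0.548
ry 0.002 | before turn: tx 0.03 tz 0.10 | after turn: tx 0.03 tz 0.10 | ty 0.40 dist 1.1
```

move_arm(rows=[{"tx":0,"ty":0.3,"tz":0.05,"rx":0,"ry":0,"rz":0,"grip":55},{"tx":0,"ty":0.2,"tz":0,"rx":0,"ry":0,"rz":0,"grip":0},{"tx":0,"ty":0,"tz":0,"rx":0,"ry":0,"rz":0,"grip":0},{"tx":0,"ty":0,"tz":0,"rx":0,"ry":0,"rz":0,"grip":0},{"tx":0,"ty":0,"tz":0,"rx":0,"ry":0,"rz":0,"grip":0},{"tx":0,"ty":0,"tz":0,"rx":0,"ry":0,"rz":0,"grip":0},{"tx":0,"ty":0,"tz":0,"rx":0,"ry":0,"rz":0,"grip":0},{"tx":0,"ty":0,"tz":0,"rx":0,"ry":0,"rz":0,"grip":0},{"tx":0,"ty":0,"tz":0,"rx":0,"ry":0,"rz":0,"grip":0},{"tx":0,"ty":0,"tz":0,"rx":0,"ry":0,"rz":0,"grip":0}])

```text
t: 7.03
eef_pos: [528.2, -0.2, 42.6]
tcp_rot: [-1.571, -0.0, -2.106]
ft_force: [-1.2, -0.2, -0.2]
opening: 0.018
```

```bash
python3 go.py 677 82 100 -1.735
```

```text
t 7.03 pos [ 5.282e+02 -2.000e-01  4.260e+01] yaw -2.106 rot [-1.571 -0.    -2.106] open 0.018
ry -0.371 | before turn: tx -14.66 tz 8.61 | after turn: tx -10.54 tz 13.34 | ty -5.74 dist 170.0
```

```bash
python3 shot.py w6; python3 - <<'E'
from h import *
p,d=env.read_camera("scene"); cv2.imwrite("pics/s6.png",cv2.resize(p[180:360,200:440],(800,600),interpolation=cv2.INTER_CUBIC)); np.save("pics/s6.npy",d)
E
```

```text
7.0333 [ 5.282e+02 -2.000e-01  4.260e+01] [-1.5707 -0.     -2.1061] [-0.13  0.59  1.95 -0.    0.6   1.98] 0.018121434848513016
```

View pics/w6.png

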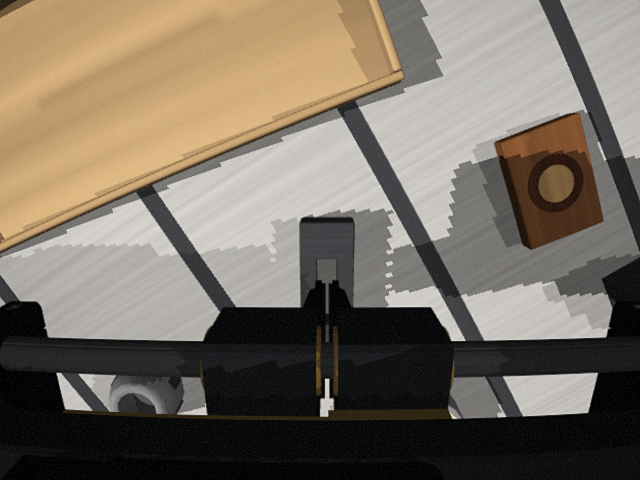

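View pics/s6.png

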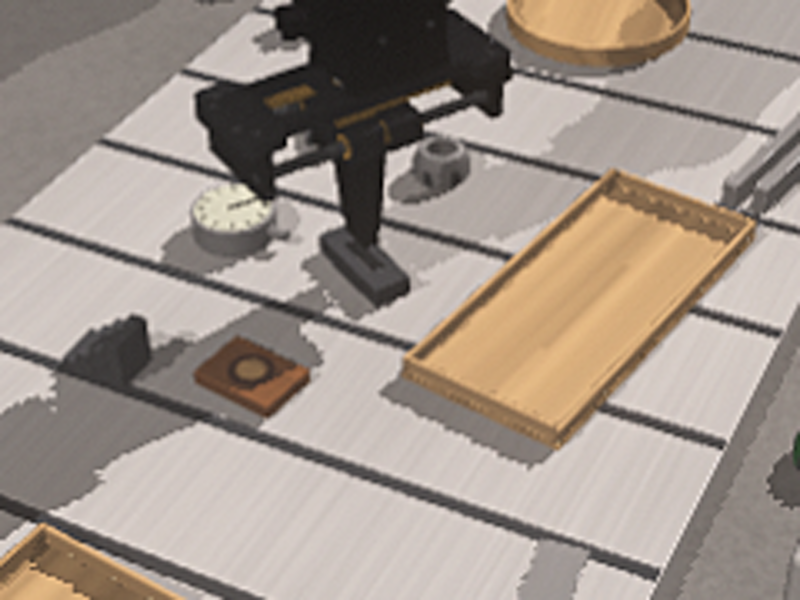

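```bash
python3 - <<'E'
from h import *
c=env.calibration("scene"); d=np.load("pics/s6.npy")
for v in range(222,276,3):
    for u in (308,311,314):
        print(u,v,depth2w(c,(u,v),d[v,u]).round(1)[0],end=" | ")
    print()
E
```

```text
308 222 [548.9 -30.9 145.3] | 311 222 [552.6 -25.8 143.2] | 314 222 [556.1 -20.2 140.9] | 
308 225 [549.2 -32.  139.1] | 311 225 [553.3 -27.6 137.6] | 314 225 [555.  -18.8 132.8] | 
308 228 [548.1 -30.7 131.1] | 311 228 [538.7  -2.1 110.8] | 314 228 [542.6   3.2 108.7] | 
308 231 [536.5 -10.9 108.4] | 311 231 [539.6  -4.2 105.1] | 314 231 [542.3   3.3 101.3] | 
308 234 [534.9  -8.6  99.2] | 311 234 [539.1  -3.8  97.4] | 314 234 [540.5   6.2  91.6] | 
308 237 [533.3  -6.4  90. ] | 311 237 [536.1   1.   86.1] | 314 237 [541.7   3.6  86.1] | 
308 240 [534.4  -8.9  84.5] | 311 240 [537.7  -2.3  81.3] | 314 240 [540.4   5.4  77.1] | 
308 243 [534.8 -10.1  77.9] | 311 243 [537.8  -3.1  74.2] | 314 243 [507.2  64.9  20.5] | 
308 246 [534.7 -10.5  70.6] | 311 246 [535.8  -0.   64. ] | 314 246 [513.3  53.4  21.7] | 
308 249 [534.2 -10.1  62.6] | 311 249 [537.2  -3.1  58.8] | 314 249 [518.6  43.2  22. ] | 
308 252 [530.7  -4.8  50.2] | 311 252 [535.7  -0.9  49.2] | 314 252 [523.   34.9  20.9] | 
308 255 [520.6  12.3  27.4] | 311 255 [531.    6.9  34.5] | 314 255 [538.8   5.9  37.7] | 
308 258 [531.   -6.4  35.7] | 311 258 [532.6   3.4  29.4] | 314 258 [ 5.419e+02 -3.000e-01  3.510e+01] | 
308 261 [534.9 -13.8  34.4] | 311 261 [542.7 -15.   37.7] | 314 261 [547.4 -10.7  36.3] | 
308 264 [537.6 -19.   31. ] | 311 264 [546.1 -21.6  35.7] | 314 264 [552.  -19.4  36.1] | 
308 267 [537.3 -19.1  23.1] | 311 267 [547.5 -24.5  30.4] | 314 267 [554.  -23.5  31.9] | 
308 270 [540.  -24.4  19.8] | 311 270 [548.8 -27.3  25. ] | 314 270 [554.3 -24.6  25. ] | 
308 273 [545.  -33.7  20.4] | 311 273 [552.  -33.6  22.8] | 314 273 [ 947.7 -730.8  675.1] |
```

```bash
python3 - <<'E'
from h import *
import pickle
c=pickle.load(open("pics/w6.pkl","rb")); d=np.load("pics/w6.npy")
print(c["eye"])
for v in range(250,312,4):
    print(v,[depth2w(c,(u,v),d[v,u]).round(0)[0].tolist() for u in (312,318,322,327,332,337,343)])
c=env.calibration("scene"); d=np.load("pics/s6.npy")
for v in range(248,260): print(v,[depth2w(c,(u,v),d[v,u]).round(0)[0].tolist() for u in (305,307,309,311,313)])
E
```

```text
[590.48147331 -37.32833338 217.96830817]
250 [[550.0, -5.0, 35.0], [548.0, -8.0, 35.0], [547.0, -9.0, 34.0], [546.0, -11.0, 35.0], [545.0, -13.0, 35.0], [543.0, -15.0, 34.0], [542.0, -18.0, 34.0]]
254 [[548.0, -4.0, 34.0], [546.0, -6.0, 33.0], [545.0, -8.0, 33.0], [544.0, -10.0, 34.0], [543.0, -12.0, 34.0], [542.0, -14.0, 34.0], [540.0, -17.0, 34.0]]
258 [[546.0, -3.0, 34.0], [544.0, -5.0, 34.0], [544.0, -7.0, 34.0], [542.0, -9.0, 35.0], [541.0, -11.0, 34.0], [540.0, -13.0, 33.0], [538.0, -16.0, 34.0]]
262 [[544.0, -2.0, 35.0], [539.0, -2.0, 20.0], [538.0, -4.0, 21.0], [537.0, -6.0, 20.0], [535.0, -8.0, 19.0], [538.0, -12.0, 34.0], [537.0, -15.0, 34.0]]
266 [[543.0, -1.0, 35.0], [537.0, -1.0, 21.0], [536.0, -3.0, 19.0], [535.0, -5.0, 20.0], [534.0, -7.0, 20.0], [536.0, -11.0, 34.0], [535.0, -14.0, 35.0]]
270 [[541.0, -0.0, 34.0], [535.0, 0.0, 20.0], [534.0, -1.0, 20.0], [533.0, -4.0, 21.0], [532.0, -6.0, 21.0], [534.0, -10.0, 33.0], [533.0, -13.0, 34.0]]
274 [[539.0, 1.0, 34.0], [534.0, 1.0, 20.0], [532.0, -0.0, 20.0], [531.0, -3.0, 20.0], [530.0, -5.0, 21.0], [533.0, -9.0, 35.0], [5
[... 2006 characters left out ...]
52.0], [529.0, 12.0, 36.0], [532.0, 14.0, 35.0]]
254 [[514.0, 12.0, 28.0], [518.0, 13.0, 29.0], [523.0, 13.0, 31.0], [529.0, 11.0, 34.0], [534.0, 10.0, 36.0]]
255 [[513.0, 12.0, 25.0], [517.0, 13.0, 26.0], [525.0, 10.0, 31.0], [531.0, 7.0, 34.0], [536.0, 7.0, 36.0]]
256 [[521.0, -1.0, 34.0], [518.0, 13.0, 23.0], [527.0, 5.0, 32.0], [531.0, 7.0, 32.0], [537.0, 4.0, 36.0]]
257 [[524.0, -7.0, 36.0], [518.0, 12.0, 21.0], [525.0, 9.0, 26.0], [532.0, 4.0, 32.0], [539.0, 2.0, 35.0]]
258 [[526.0, -10.0, 36.0], [528.0, -6.0, 34.0], [523.0, 12.0, 21.0], [533.0, 3.0, 29.0], [538.0, 3.0, 31.0]]
259 [[526.0, -11.0, 34.0], [531.0, -11.0, 37.0], [535.0, -10.0, 37.0], [531.0, 5.0, 25.0], [539.0, 0.0, 31.0]]
```

```bash
python3 - <<'E'
from h import *
import pickle
for n,us in (("w2",(214,217,437,441)),("w3",(253,257,400,404)),("w5",(253,257,399,403)),("w4",(318,336))):
    c=pickle.load(open(f"pics/{n}.pkl","rb")); d=np.load(f"pics/{n}.npy")
    print(n,c["eye"].round(1),Rn.from_euler("xyz",c["rotation"]).as_matrix()[:,2].round(3))
    for v in range(278,304,4): print(v,[depth2w(c,(u,v),d[v,u]).round(0)[0].tolist() for u in us])
E
```

```text
w2 [499.8 -58.  465. ] [0.262 0.002 0.965]
278 [[339.0, 73.0, 19.0], [339.0, 70.0, 20.0], [341.0, -189.0, 21.0], [341.0, -193.0, 22.0]]
282 [[438.0, -9.0, 298.0], [437.0, -10.0, 297.0], [500.0, -58.0, 465.0], [438.0, -109.0, 298.0]]
286 [[437.0, -9.0, 301.0], [436.0, -10.0, 299.0], [437.0, -107.0, 300.0], [438.0, -108.0, 303.0]]
290 [[436.0, -10.0, 304.0], [436.0, -11.0, 302.0], [437.0, -106.0, 304.0], [437.0, -108.0, 304.0]]
294 [[435.0, -10.0, 306.0], [434.0, -11.0, 303.0], [435.0, -106.0, 305.0], [437.0, -106.0, 309.0]]
298 [[434.0, -11.0, 307.0], [433.0, -11.0, 304.0], [434.0, -106.0, 306.0], [436.0, -106.0, 310.0]]
302 [[432.0, -11.0, 308.0], [430.0, -11.0, 303.0], [432.0, -106.0, 305.0], [434.0, -106.0, 310.0]]
w3 [592.  -39.8 264.1] [ 0.229 -0.134  0.964]
278 [[540.0, 46.0, 20.0], [539.0, 43.0, 20.0], [491.0, -35.0, 20.0], [490.0, -38.0, 20.0]]
282 [[555.0, 20.0, 97.0], [536.0, 45.0, 20.0], [521.0, -36.0, 97.0], [521.0, -37.0, 98.0]]
286 [[553.0, 21.0, 98.0], [552.0, 20.0, 96.0], [521.0, -35.0, 99.0], [522.0, -37.0, 103.0]]
290 [[553.0, 20.0, 103.0], [551.0, 21.0, 97.0], [521.
[... 712 characters left out ...]
244.0], [447.0, -52.0, 248.0]]
294 [[456.0, 10.0, 249.0], [453.0, 10.0, 244.0], [446.0, -50.0, 249.0], [446.0, -52.0, 251.0]]
298 [[455.0, 9.0, 254.0], [452.0, 10.0, 244.0], [445.0, -50.0, 252.0], [446.0, -51.0, 254.0]]
302 [[454.0, 9.0, 255.0], [450.0, 10.0, 246.0], [443.0, -50.0, 251.0], [446.0, -50.0, 258.0]]
w4 [746.2  73.5 275.3] [ 0.254 -0.042  0.966]
278 [[659.0, 93.0, 24.0], [658.0, 82.0, 25.0]]
282 [[687.0, 87.0, 108.0], [685.0, 79.0, 108.0]]
286 [[687.0, 87.0, 114.0], [685.0, 79.0, 113.0]]
290 [[687.0, 87.0, 118.0], [685.0, 79.0, 118.0]]
294 [[687.0, 87.0, 122.0], [685.0, 80.0, 122.0]]
298 [[686.0, 87.0, 126.0], [685.0, 80.0, 127.0]]
302 [[687.0, 87.0, 131.0], [685.0, 80.0, 131.0]]
```

The wrist and scene depths agree that the fingertips sit about 8 mm above the reported TCP, not 19 mm ahead of it, so they closed above the clamp at about z = 50. I'll use tip z = reported z + 8 from here on. Next I open, go down 26 mm and grip.

move_arm(rows=[{"tx":0,"ty":0,"tz":0,"rx":0,"ry":0,"rz":0,"grip":55},{"tx":0,"ty":0,"tz":0,"rx":0,"ry":0,"rz":0,"grip":55},{"tx":0,"ty":0,"tz":0,"rx":0,"ry":0,"rz":0,"grip":55},{"tx":0,"ty":0,"tz":0,"rx":0,"ry":0,"rz":0,"grip":55},{"tx":0,"ty":0,"tz":0,"rx":0,"ry":0,"rz":0,"grip":55},{"tx":0,"ty":0,"tz":0,"rx":0,"ry":0,"rz":0,"grip":55},{"tx":0,"ty":0,"tz":0,"rx":0,"ry":0,"rz":0,"grip":55},{"tx":0,"ty":1.0,"tz":0,"rx":0,"ry":0,"rz":0,"grip":55},{"tx":0,"ty":1.0,"tz":0,"rx":0,"ry":0,"rz":0,"grip":55},{"tx":0,"ty":0,"tz":0,"rx":0,"ry":0,"rz":0,"grip":55}])

```text
t: 7.97
eef_pos: [527.2, -0.1, 20.4]
tcp_rot: [-1.573, -0.001, -2.106]
ft_force: [0.3, 0.6, 0.7]
opening: 0.543
```

```bash
python3 shot.py w7;  python3 go.py 527.2 -0.2 15.5 -2.107
```

```text
7.9667 [ 5.272e+02 -1.000e-01  2.040e+01] [-1.5733e+00 -1.2000e-03 -2.1061e+00] [-0.13  0.63  1.96 -0.    0.55  1.98] 0.5425868295690051
t 8.02 pos [ 5.274e+02 -1.000e-01  2.110e+01] yaw -2.106 rot [-1.573e+00 -1.000e-03 -2.106e+00] open 0.547
ry 0.001 | before turn: tx 0.02 tz -0.01 | after turn: tx 0.02 tz -0.01 | ty 0.56 dist 0.3
```

View pics/w7.png

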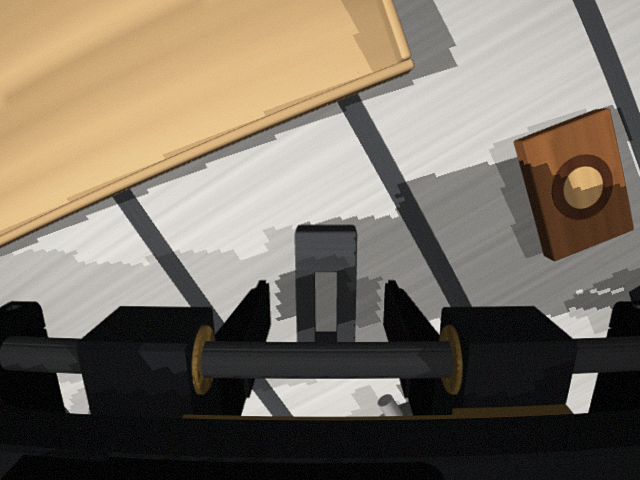

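The fingers straddle the clamp (325,285) with no contact force, which confirms the offset.

move_arm(rows=[{"tx":0,"ty":0.6,"tz":0,"rx":0,"ry":0,"rz":0,"grip":55},{"tx":0,"ty":0,"tz":0,"rx":0,"ry":0,"rz":0,"grip":0},{"tx":0,"ty":0,"tz":0,"rx":0,"ry":0,"rz":0,"grip":0},{"tx":0,"ty":0,"tz":0,"rx":0,"ry":0,"rz":0,"grip":0},{"tx":0,"ty":0,"tz":0,"rx":0,"ry":0,"rz":0,"grip":0},{"tx":0,"ty":0,"tz":0,"rx":0,"ry":0,"rz":0,"grip":0},{"tx":0,"ty":0,"tz":0,"rx":0,"ry":0,"rz":0,"grip":0},{"tx":0,"ty":0,"tz":0,"rx":0,"ry":0,"rz":0,"grip":0}])

```text
t: 8.68
eef_pos: [528.3, -0.2, 16.7]
tcp_rot: [-1.57, 0.0, -2.106]
ft_force: [0.7, 0.9, 2.1]
opening: 0.27
```

```bash
python3 go.py 677 82 70 -1.735
```

```text
t 8.68 pos [ 5.283e+02 -2.000e-01  1.670e+01] yaw -2.106 rot [-1.57   0.    -2.106] open 0.270
ry -0.371 | before turn: tx -14.65 tz 8.60 | after turn: tx -10.54 tz 13.33 | ty -5.33 dist 169.9
```

move_arm(rows=[{"tx":0,"ty":-2.5,"tz":0,"rx":0,"ry":0,"rz":0,"grip":0},{"tx":0,"ty":-3,"tz":0,"rx":0,"ry":0,"rz":0,"grip":0},{"tx":0,"ty":0,"tz":0,"rx":0,"ry":-0.124,"rz":0,"grip":0},{"tx":0,"ty":0,"tz":0,"rx":0,"ry":-0.124,"rz":0,"grip":0},{"tx":0,"ty":0,"tz":0,"rx":0,"ry":-0.123,"rz":0,"grip":0},{"tx":-2.64,"ty":0,"tz":3.1,"rx":0,"ry":0,"rz":0,"grip":0},{"tx":-2.64,"ty":0,"tz":3.1,"rx":0,"ry":0,"rz":0,"grip":0},{"tx":-2.63,"ty":0,"tz":3.1,"rx":0,"ry":0,"rz":0,"grip":0},{"tx":-2.63,"ty":0,"tz":3.1,"rx":0,"ry":0,"rz":0,"grip":0},{"tx":0,"ty":0,"tz":0.93,"rx":0,"ry":0,"rz":0,"grip":0}])

```text
t: 9.52
eef_pos: [680.7, 85.7, 71.4]
tcp_rot: [-1.568, 0.001, -1.732]
ft_force: [-1.1, -0.4, -1.1]
opening: 0.268
```

move_arm(rows=[{"tx":0,"ty":0,"tz":0,"rx":0,"ry":0,"rz":0,"grip":0},{"tx":0,"ty":0,"tz":0,"rx":0,"ry":0,"rz":0,"grip":0},{"tx":0,"ty":0,"tz":0,"rx":0,"ry":0,"rz":0,"grip":0}])

```text
t: 9.77
eef_pos: [675.6, 81.5, 71.2]
tcp_rot: [-1.572, -0.0, -1.735]
ft_force: [0.1, -0.8, -1.4]
opening: 0.271
```

```bash
python3 shot.py w8;  python3 go.py 677 82 22 -1.735
```

```text
9.7667 [675.6  81.5  71.2] [-1.5725e+00 -5.0000e-04 -1.7355e+00] [ 0.02  0.72  1.53 -0.    0.89  1.76] 0.2711389227632527
t 9.82 pos [675.7  81.4  71.5] yaw -1.736 rot [-1.572 -0.    -1.736] open 0.270
ry -0.001 | before turn: tx -0.08 tz 0.12 | after turn: tx -0.08 tz 0.12 | ty 4.95 dist 1.4
```

View pics/w8.png

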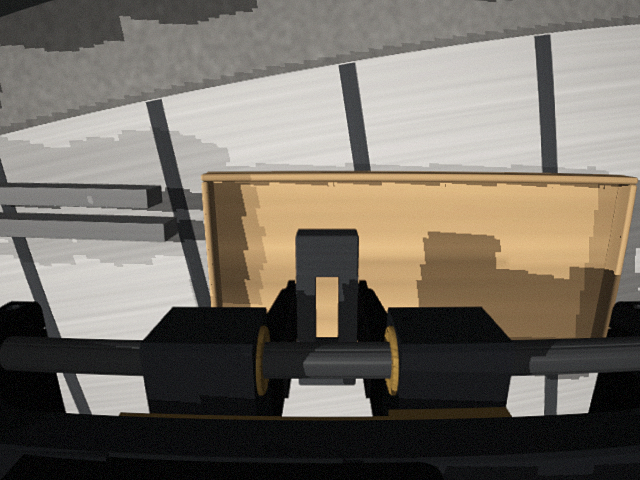

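```bash
python3 - <<'E'
from h import *
import pickle
c=pickle.load(open("pics/w8.pkl","rb")); d=np.load("pics/w8.npy")
for v in (232,240,250): print(depth2w(c,(327,v),d[v,327]).round(1))
for v in (172,178,182,190): print(depth2w(c,(327,v),d[v,327]).round(1))
E
```

```text
[[709.5  75.7  83.6]]
[[707.6  76.   89.4]]
[[703.3  76.7  88.9]]
[[729.   72.4  27.4]]
[[726.7  72.8  36.3]]
[[723.5  73.3  25.4]]
[[718.9  74.   23.3]]
```

Held level and centred, with a 15 mm gap to the far wall. I'll lower it and release.

move_arm(rows=[{"tx":0,"ty":2,"tz":0.1,"rx":0,"ry":0,"rz":0,"grip":0},{"tx":0,"ty":2,"tz":0,"rx":0,"ry":0,"rz":0,"grip":0},{"tx":0,"ty":0.8,"tz":0,"rx":0,"ry":0,"rz":0,"grip":0},{"tx":0,"ty":0.2,"tz":0,"rx":0,"ry":0,"rz":0,"grip":0},{"tx":0,"ty":0,"tz":0,"rx":0,"ry":0,"rz":0,"grip":0},{"tx":0,"ty":0,"tz":0,"rx":0,"ry":0,"rz":0,"grip":0}])

```text
t: 10.32
eef_pos: [678.0, 81.7, 22.3]
tcp_rot: [-1.57, 0.0, -1.735]
ft_force: [-0.2, 0.4, -1.9]
opening: 0.268
```

move_arm(rows=[{"tx":0,"ty":0.1,"tz":0,"rx":0,"ry":0,"rz":0,"grip":0},{"tx":0,"ty":0,"tz":0,"rx":0,"ry":0,"rz":0,"grip":40},{"tx":0,"ty":0,"tz":0,"rx":0,"ry":0,"rz":0,"grip":40},{"tx":0,"ty":0,"tz":0,"rx":0,"ry":0,"rz":0,"grip":40},{"tx":0,"ty":-3,"tz":0,"rx":0,"ry":0,"rz":0,"grip":40},{"tx":0,"ty":-3,"tz":0,"rx":0,"ry":0,"rz":0,"grip":55},{"tx":0,"ty":-3,"tz":0,"rx":0,"ry":0,"rz":0,"grip":55},{"tx":0,"ty":0,"tz":0,"rx":0,"ry":0,"rz":0,"grip":55}])

```text
t: 10.98
eef_pos: [680.4, 82.1, 116.9]
tcp_rot: [-1.562, 0.002, -1.735]
ft_force: [1.4, 0.1, 0.9]
opening: 0.533
```

```bash
python3 shot.py w9;  python3 go.py 367.2 -244.3 70 -1.415
```

```text
10.9833 [680.4  82.1 116.9] [-1.5620e+00  1.6000e-03 -1.7349e+00] [ 0.02  0.67  1.5  -0.    0.97  1.76] 0.533260954312281
t 11.03 pos [679.4  82.  114.1] yaw -1.735 rot [-1.565e+00  1.000e-03 -1.735e+00] open 0.544
ry -0.320 | before turn: tx 37.29 tz -25.47 | after turn: tx 27.39 tz -35.90 | ty 4.41 dist 451.6
```

View pics/w9.png

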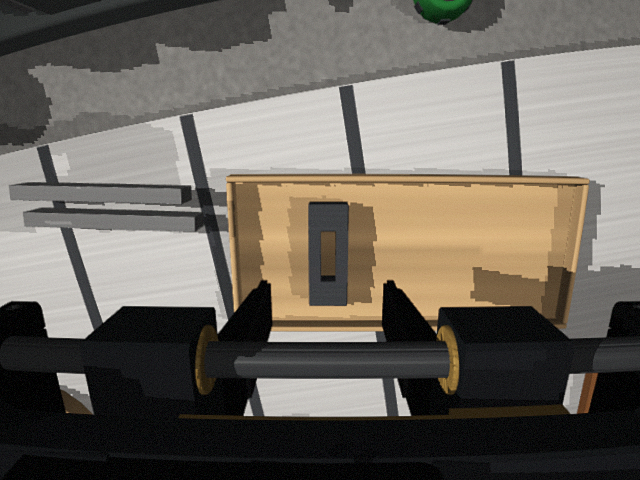

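Clamp A lies flat in the long tray at (328,253), clear of the walls. Next is clamp B.

move_arm(rows=[{"tx":0,"ty":0,"tz":0,"rx":0,"ry":-0.107,"rz":0,"grip":55},{"tx":0,"ty":0,"tz":0,"rx":0,"ry":-0.107,"rz":0,"grip":55},{"tx":0,"ty":0,"tz":0,"rx":0,"ry":-0.106,"rz":0,"grip":55},{"tx":2.28,"ty":0,"tz":-2.99,"rx":0,"ry":0,"rz":0,"grip":55},{"tx":2.28,"ty":0,"tz":-2.99,"rx":0,"ry":0,"rz":0,"grip":55},{"tx":2.28,"ty":0,"tz":-2.99,"rx":0,"ry":0,"rz":0,"grip":55},{"tx":2.28,"ty":0,"tz":-2.99,"rx":0,"ry":0,"rz":0,"grip":55},{"tx":2.28,"ty":0,"tz":-2.99,"rx":0,"ry":0,"rz":0,"grip":55},{"tx":2.28,"ty":0,"tz":-2.99,"rx":0,"ry":0,"rz":0,"grip":55},{"tx":2.28,"ty":0,"tz":-2.99,"rx":0,"ry":0,"rz":0,"grip":55}])

```text
t: 11.87
eef_pos: [494.1, -109.0, 109.9]
tcp_rot: [-1.572, 0.0, -1.415]
ft_force: [1.1, -1.2, -0.3]
opening: 0.549
```

move_arm(rows=[{"tx":2.28,"ty":0,"tz":-2.99,"rx":0,"ry":0,"rz":0,"grip":55},{"tx":2.28,"ty":0,"tz":-2.99,"rx":0,"ry":0,"rz":0,"grip":55},{"tx":2.28,"ty":0,"tz":-2.99,"rx":0,"ry":0,"rz":0,"grip":55},{"tx":2.28,"ty":0,"tz":-2.99,"rx":0,"ry":0,"rz":0,"grip":55},{"tx":2.28,"ty":0,"tz":-2.99,"rx":0,"ry":0,"rz":0,"grip":55},{"tx":0,"ty":1,"tz":0,"rx":0,"ry":0,"rz":0,"grip":55},{"tx":0,"ty":1,"tz":0,"rx":0,"ry":0,"rz":0,"grip":55},{"tx":0,"ty":0,"tz":0,"rx":0,"ry":0,"rz":0,"grip":55},{"tx":0,"ty":0,"tz":0,"rx":0,"ry":0,"rz":0,"grip":55}])

```text
t: 12.62
eef_pos: [365.5, -243.8, 90.0]
tcp_rot: [-1.572, 0.001, -1.415]
ft_force: [-0.3, 0.2, 0.1]
opening: 0.547
```

```bash
python3 shot.py w10;  python3 meas.py w10; python3 go.py 367.2 -244.3 15 -1.415
```

```text
12.6167 [ 365.5 -243.8   90. ] [-1.5719e+00  1.3000e-03 -1.4152e+00] [-0.74  0.42  2.13 -0.    0.6   0.68] 0.5474411611710421
plate z 20.21738570798675
px [148.   7.] n 946 ztop 31.2 
  all c [ 490.7 -118.6] s [11.5 41.8] a 0.122 
  top c [ 490.6 -118.2] s [10.6 41.4] a 0.099 slope dir 0.107 mag 0.06
px [518.  85.] n 3411 ztop 37.1 
  all c [ 494.7 -347. ] s [137.7  37.7] a 1.454 
  top c [ 493.  -346.4] s [137.   34.3] a 1.453 slope dir 2.727 mag 0.05
px [169. 120.] n 4970 ztop 52.7 
  all c [ 430.5 -143.9] s [31.2 44.3] a 1.554 
  top c [ 447.  -144.3] s [30.8 11.4] a 1.566 slope dir 0.282 mag 0.64
px [328. 253.] n 4007 ztop 35.2 
  all c [ 368.3 -244. ] s [68.4 26.1] a 0.156 
  top c [ 368.3 -244. ] s [68.3 26.1] a 0.155 slope dir -1.990 mag 0.00
t 12.67 pos [ 365.9 -243.8   90.4] yaw -1.415 rot [-1.571e+00  1.000e-03 -1.415e+00] open 0.547
ry 0.000 | before turn: tx 0.07 tz 0.12 | after turn: tx 0.07 tz 0.12 | ty 7.54 dist 1.4
```

View pics/w10.png

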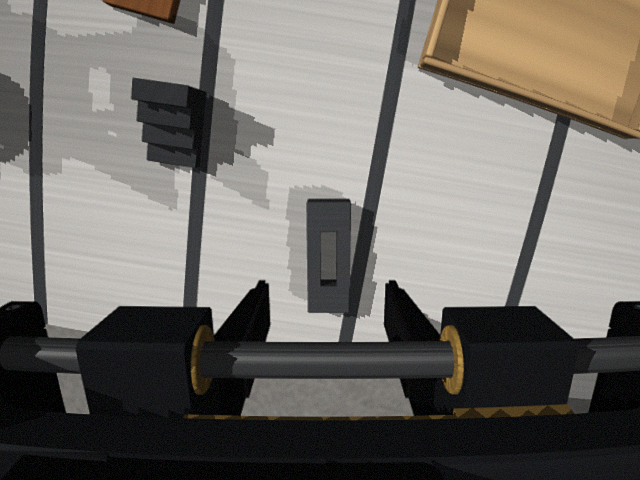

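Clamp B at (328,255) is centred between the jaws. I'll go down and grip.

move_arm(rows=[{"tx":0.05,"ty":3,"tz":0.1,"rx":0,"ry":0,"rz":0,"grip":55},{"tx":0,"ty":3,"tz":0,"rx":0,"ry":0,"rz":0,"grip":55},{"tx":0,"ty":1.3,"tz":0,"rx":0,"ry":0,"rz":0,"grip":55},{"tx":0,"ty":0,"tz":0,"rx":0,"ry":0,"rz":0,"grip":0},{"tx":0,"ty":0,"tz":0,"rx":0,"ry":0,"rz":0,"grip":0},{"tx":0,"ty":0,"tz":0,"rx":0,"ry":0,"rz":0,"grip":0},{"tx":0,"ty":0,"tz":0,"rx":0,"ry":0,"rz":0,"grip":0},{"tx":0,"ty":0,"tz":0,"rx":0,"ry":0,"rz":0,"grip":0},{"tx":0,"ty":0,"tz":0,"rx":0,"ry":0,"rz":0,"grip":0},{"tx":0,"ty":0,"tz":0,"rx":0,"ry":0,"rz":0,"grip":0}])

```text
t: 13.5
eef_pos: [367.2, -244.4, 18.0]
tcp_rot: [-1.57, -0.001, -1.415]
ft_force: [2.4, 2.9, 6.6]
opening: 0.274
```

```bash
python3 go.py 659 -26 80 -1.735
```

```text
t 13.50 pos [ 367.2 -244.4   18. ] yaw -1.415 rot [-1.570e+00 -1.000e-03 -1.415e+00] open 0.274
ry 0.320 | before turn: tx -17.05 tz 32.21 | after turn: tx -26.31 tz 25.22 | ty -6.20 dist 364.5
```

move_arm(rows=[{"tx":0,"ty":-2.2,"tz":0,"rx":0,"ry":0,"rz":0,"grip":0},{"tx":0,"ty":-3.5,"tz":0,"rx":0,"ry":0.107,"rz":0,"grip":0},{"tx":0,"ty":-1.5,"tz":0,"rx":0,"ry":0.107,"rz":0,"grip":0},{"tx":0,"ty":0,"tz":0,"rx":0,"ry":0.106,"rz":0,"grip":0},{"tx":-2.92,"ty":0,"tz":2.8,"rx":0,"ry":0,"rz":0,"grip":0},{"tx":-2.92,"ty":0,"tz":2.8,"rx":0,"ry":0,"rz":0,"grip":0},{"tx":-2.92,"ty":0,"tz":2.8,"rx":0,"ry":0,"rz":0,"grip":0},{"tx":-2.92,"ty":0,"tz":2.8,"rx":0,"ry":0,"rz":0,"grip":0},{"tx":-2.92,"ty":0,"tz":2.8,"rx":0,"ry":0,"rz":0,"grip":0},{"tx":-2.92,"ty":0,"tz":2.8,"rx":0,"ry":0,"rz":0,"grip":0}])

```text
t: 14.33
eef_pos: [562.5, -97.4, 89.5]
tcp_rot: [-1.571, -0.0, -1.735]
ft_force: [1.4, -1.0, -0.5]
opening: 0.272
```

move_arm(rows=[{"tx":-2.92,"ty":0,"tz":2.8,"rx":0,"ry":0,"rz":0,"grip":0},{"tx":-2.92,"ty":0,"tz":2.8,"rx":0,"ry":0,"rz":0,"grip":0},{"tx":-2.92,"ty":0,"tz":2.8,"rx":0,"ry":0,"rz":0,"grip":0},{"tx":0,"ty":0,"tz":0,"rx":0,"ry":0,"rz":0,"grip":0},{"tx":0,"ty":0,"tz":0,"rx":0,"ry":0,"rz":0,"grip":0},{"tx":0,"ty":0,"tz":0,"rx":0,"ry":0,"rz":0,"grip":0}])

```text
t: 14.83
eef_pos: [657.7, -26.3, 88.9]
tcp_rot: [-1.572, -0.0, -1.735]
ft_force: [-0.2, -1.0, -0.7]
opening: 0.268
```

```bash
python3 shot.py w11;  python3 go.py 659 -26 22 -1.735
```

```text
14.8333 [657.7 -26.3  88.9] [-1.5724e+00 -3.0000e-04 -1.7345e+00] [-0.14  0.67  1.58 -0.    0.89  1.59] 0.2680378746895884
t 14.88 pos [657.6 -26.8  89.2] yaw -1.735 rot [-1.572 -0.    -1.735] open 0.272
ry -0.000 | before turn: tx -0.11 tz 0.13 | after turn: tx -0.11 tz 0.13 | ty 6.72 dist 1.7
```

View pics/w11.png

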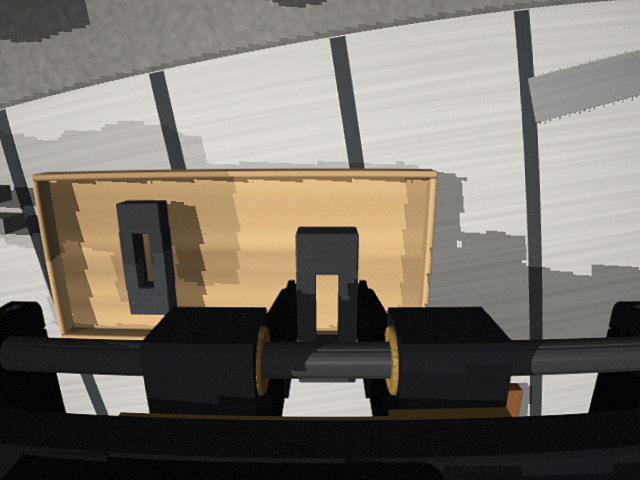

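Clamp B is held level at (327,285), and clamp A is lying well at (146,258). I'll lower it.

move_arm(rows=[{"tx":-0.05,"ty":3,"tz":0.1,"rx":0,"ry":0,"rz":0,"grip":0},{"tx":0,"ty":2.5,"tz":0,"rx":0,"ry":0,"rz":0,"grip":0},{"tx":0,"ty":0.8,"tz":0,"rx":0,"ry":0,"rz":0,"grip":0},{"tx":0,"ty":0.3,"tz":0,"rx":0,"ry":0,"rz":0,"grip":0},{"tx":0,"ty":0,"tz":0,"rx":0,"ry":0,"rz":0,"grip":0},{"tx":0,"ty":0,"tz":0,"rx":0,"ry":0,"rz":0,"grip":0}])

```text
t: 15.38
eef_pos: [660.0, -26.5, 24.8]
tcp_rot: [-1.569, -0.0, -1.736]
ft_force: [0.3, 0.2, -2.1]
opening: 0.269
```

move_arm(rows=[{"tx":0,"ty":0.15,"tz":0,"rx":0,"ry":0,"rz":0,"grip":0},{"tx":0,"ty":0,"tz":0,"rx":0,"ry":0,"rz":0,"grip":0},{"tx":0,"ty":0,"tz":0,"rx":0,"ry":0,"rz":0,"grip":0}])

```text
t: 15.63
eef_pos: [659.9, -26.0, 22.8]
tcp_rot: [-1.57, -0.0, -1.735]
ft_force: [-0.5, -0.5, -1.7]
opening: 0.27
```

move_arm(rows=[{"tx":0,"ty":0.1,"tz":0,"rx":0,"ry":0,"rz":0,"grip":0},{"tx":0,"ty":0,"tz":0,"rx":0,"ry":0,"rz":0,"grip":40},{"tx":0,"ty":0,"tz":0,"rx":0,"ry":0,"rz":0,"grip":40},{"tx":0,"ty":0,"tz":0,"rx":0,"ry":0,"rz":0,"grip":40},{"tx":0,"ty":-3,"tz":0,"rx":0,"ry":0,"rz":0,"grip":40},{"tx":0,"ty":-3,"tz":0,"rx":0,"ry":0,"rz":0,"grip":60},{"tx":0,"ty":-3,"tz":0,"rx":0,"ry":0,"rz":0,"grip":60},{"tx":0,"ty":0,"tz":0,"rx":0,"ry":0,"rz":0,"grip":60}])

```text
t: 16.3
eef_pos: [662.0, -26.3, 116.9]
tcp_rot: [-1.562, 0.0, -1.735]
ft_force: [-0.2, -0.3, 0.1]
opening: 0.554
```

```bash
python3 shot.py w12;  python3 go.py 432 -144 90 -1.575
```

```text
16.3 [662.  -26.3 116.9] [-1.5625e+00  1.0000e-04 -1.7349e+00] [-0.14  0.64  1.56 -0.    0.94  1.6 ] 0.5535307863977409
t 16.35 pos [661.  -26.1 114.2] yaw -1.735 rot [-1.565  0.    -1.735] open 0.579
ry -0.160 | before turn: tx 15.37 tz -20.67 | after turn: tx 11.88 tz -22.85 | ty 2.42 dist 257.6
```

View pics/w12.png

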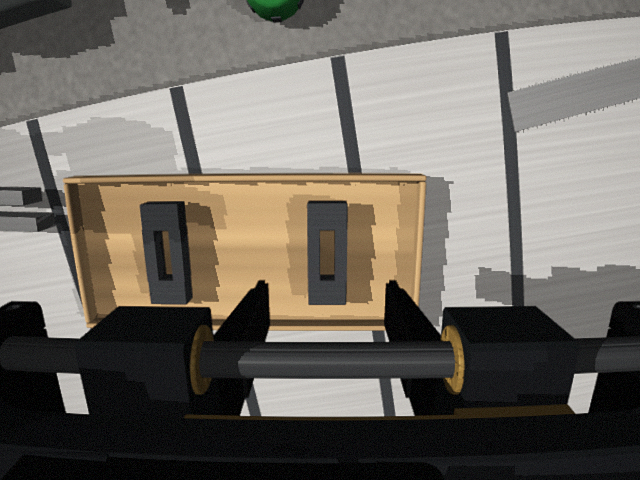

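Both clamps lie flat in the long tray at (165,253) and (327,252), apart from each other and clear of the walls. Next is the right-hand step block.

move_arm(rows=[{"tx":0,"ty":0,"tz":0,"rx":0,"ry":-0.08,"rz":0,"grip":60},{"tx":0,"ty":0,"tz":0,"rx":0,"ry":-0.08,"rz":0,"grip":60},{"tx":1.7,"ty":0,"tz":-3.22,"rx":0,"ry":0,"rz":0,"grip":60},{"tx":1.7,"ty":0,"tz":-3.22,"rx":0,"ry":0,"rz":0,"grip":60},{"tx":1.7,"ty":0,"tz":-3.22,"rx":0,"ry":0,"rz":0,"grip":60},{"tx":1.7,"ty":0,"tz":-3.22,"rx":0,"ry":0,"rz":0,"grip":60},{"tx":1.7,"ty":0,"tz":-3.22,"rx":0,"ry":0,"rz":0,"grip":60},{"tx":1.7,"ty":0,"tz":-3.22,"rx":0,"ry":0,"rz":0,"grip":60},{"tx":1.7,"ty":1,"tz":-3.22,"rx":0,"ry":0,"rz":0,"grip":60},{"tx":0,"ty":1,"tz":0,"rx":0,"ry":0,"rz":0,"grip":60}])

```text
t: 17.18
eef_pos: [428.8, -145.0, 90.5]
tcp_rot: [-1.574, 0.001, -1.577]
ft_force: [1.2, -0.4, 0.2]
opening: 0.601
```

move_arm(rows=[{"tx":0,"ty":0,"tz":0,"rx":0,"ry":0,"rz":0,"grip":60},{"tx":0,"ty":0,"tz":0,"rx":0,"ry":0,"rz":0,"grip":60},{"tx":0,"ty":0,"tz":0,"rx":0,"ry":0,"rz":0,"grip":60}])

```text
t: 17.43
eef_pos: [434.4, -143.9, 91.0]
tcp_rot: [-1.571, -0.0, -1.574]
ft_force: [0.2, -0.8, 0.1]
opening: 0.6
```

```bash
python3 shot.py w13; python3 meas.py w13;  python3 go.py 435 -144 18 -1.58
```

```text
17.4333 [ 434.4 -143.9   91. ] [-1.5707e+00 -1.0000e-04 -1.5745e+00] [-0.46  0.44  2.08 -0.    0.62  1.11] 0.5999086266868522
plate z 20.236329119161013
px [576. 104.] n 3408 ztop 37.0 
  all c [ 532.4 -312.7] s [ 62.5 103.6] a 1.461 
  top c [ 531.2 -310.8] s [ 58.9 100.8] a 1.461 slope dir -1.804 mag 0.07
px [286. 117.] n 7151 ztop 31.5 
  all c [ 517.7 -121.1] s [40.2 56.5] a 1.419 
  top c [ 517.7 -121.1] s [40.2 56.5] a 1.419 slope dir -2.178 mag 0.00
px [ 96. 263.] n 6795 ztop 41.6 
  all c [432.7  -1.2] s [55.6 62.1] a 0.902 
  top c [431.5   0.6] s [53.9 55.9] a 0.027 slope dir 2.285 mag 0.12
px [327. 262.] n 3506 ztop 52.7 
  all c [ 431.2 -143.9] s [29.9 44.3] a 1.563 
  top c [ 447.8 -144. ] s [29.9 11.1] a 1.568 slope dir -0.015 mag 0.46
t 17.48 pos [ 434.5 -143.8   91.1] yaw -1.574 rot [-1.57  -0.    -1.574] open 0.597
ry 0.006 | before turn: tx 0.02 tz 0.05 | after turn: tx 0.02 tz 0.05 | ty 7.31 dist 0.6
```

View pics/w13.png

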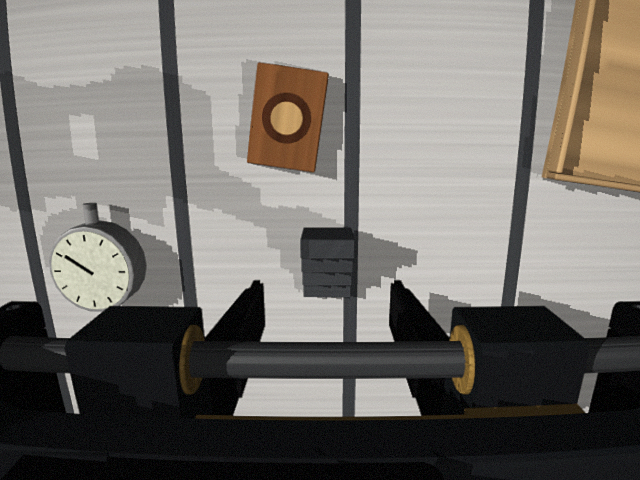

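The block at (327,262) is centred between the jaws, with the gauge and plaque well clear.

move_arm(rows=[{"tx":0,"ty":3,"tz":0.05,"rx":0,"ry":0,"rz":0,"grip":60},{"tx":0,"ty":3,"tz":0,"rx":0,"ry":0,"rz":0,"grip":60},{"tx":0,"ty":1.2,"tz":0,"rx":0,"ry":0,"rz":0,"grip":60},{"tx":0,"ty":0,"tz":0,"rx":0,"ry":0,"rz":0,"grip":0},{"tx":0,"ty":0,"tz":0,"rx":0,"ry":0,"rz":0,"grip":0},{"tx":0,"ty":0,"tz":0,"rx":0,"ry":0,"rz":0,"grip":0},{"tx":0,"ty":0,"tz":0,"rx":0,"ry":0,"rz":0,"grip":0},{"tx":0,"ty":0,"tz":0,"rx":0,"ry":0,"rz":0,"grip":0},{"tx":0,"ty":0,"tz":0,"rx":0,"ry":0,"rz":0,"grip":0},{"tx":0,"ty":0,"tz":0,"rx":0,"ry":0,"rz":0,"grip":0}])

```text
t: 18.32
eef_pos: [434.8, -144.2, 20.0]
tcp_rot: [-1.569, -0.001, -1.575]
ft_force: [0.5, 1.3, 7.7]
opening: 0.312
```

```bash
python3 go.py 520 -350 80 -1.686
```

```text
t 18.32 pos [ 434.8 -144.2   20. ] yaw -1.575 rot [-1.569e+00 -1.000e-03 -1.575e+00] open 0.312
ry 0.111 | before turn: tx 20.54 tz 8.61 | after turn: tx 19.46 tz 10.83 | ty -6.00 dist 222.7
```

```bash
python3 go.py 579.6 -357.8 90 -1.686
```

```text
t 18.32 pos [ 434.8 -144.2   20. ] yaw -1.575 rot [-1.569e+00 -1.000e-03 -1.575e+00] open 0.312
ry 0.111 | before turn: tx 21.30 tz 14.57 | after turn: tx 19.55 tz 16.84 | ty -7.00 dist 258.1
```

move_arm(rows=[{"tx":0,"ty":-2.2,"tz":0,"rx":0,"ry":0,"rz":0,"grip":0},{"tx":0,"ty":-3.5,"tz":0,"rx":0,"ry":0.056,"rz":0,"grip":0},{"tx":0,"ty":-1.3,"tz":0,"rx":0,"ry":0.055,"rz":0,"grip":0},{"tx":2.79,"ty":0,"tz":2.41,"rx":0,"ry":0,"rz":0,"grip":0},{"tx":2.79,"ty":0,"tz":2.41,"rx":0,"ry":0,"rz":0,"grip":0},{"tx":2.79,"ty":0,"tz":2.41,"rx":0,"ry":0,"rz":0,"grip":0},{"tx":2.79,"ty":0,"tz":2.41,"rx":0,"ry":0,"rz":0,"grip":0},{"tx":2.79,"ty":0,"tz":2.41,"rx":0,"ry":0,"rz":0,"grip":0},{"tx":2.79,"ty":0,"tz":2.41,"rx":0,"ry":0,"rz":0,"grip":0},{"tx":2.79,"ty":0,"tz":2.41,"rx":0,"ry":0,"rz":0,"grip":0}])

```text
t: 19.15
eef_pos: [579.9, -358.9, 89.5]
tcp_rot: [-1.571, -0.0, -1.686]
ft_force: [0.5, 0.0, -1.6]
opening: 0.313
```

move_arm(rows=[{"tx":0,"ty":0,"tz":0,"rx":0,"ry":0,"rz":0,"grip":0},{"tx":0,"ty":0,"tz":0,"rx":0,"ry":0,"rz":0,"grip":0},{"tx":0,"ty":0,"tz":0,"rx":0,"ry":0,"rz":0,"grip":0}])

```text
t: 19.4
eef_pos: [578.6, -356.9, 88.8]
tcp_rot: [-1.572, 0.001, -1.686]
ft_force: [-0.4, 0.3, -2.8]
opening: 0.315
```

```bash
python3 shot.py w14; python3 meas.py w14;  python3 go.py 579.6 -357.8 25 -1.686
```

```text
19.4 [ 578.6 -356.9   88.8] [-1.5719e+00  7.0000e-04 -1.6862e+00] [-0.65  0.69  1.52  0.    0.92  1.04] 0.31537603314355045
plate z 20.237745293519396
px [327. 232.] n 4176 ztop 36.9 
  all c [ 580.7 -357.5] s [138.7  67.5] a 1.465 
  top c [ 582.2 -357.7] s [138.6  63.9] a 1.457 slope dir -0.222 mag 0.02
t 19.45 pos [ 578.7 -356.6   89. ] yaw -1.686 rot [-1.572e+00  1.000e-03 -1.686e+00] open 0.311
ry 0.000 | before turn: tx 0.11 tz 0.11 | after turn: tx 0.11 tz 0.11 | ty 6.40 dist 1.5
```

View pics/w14.png

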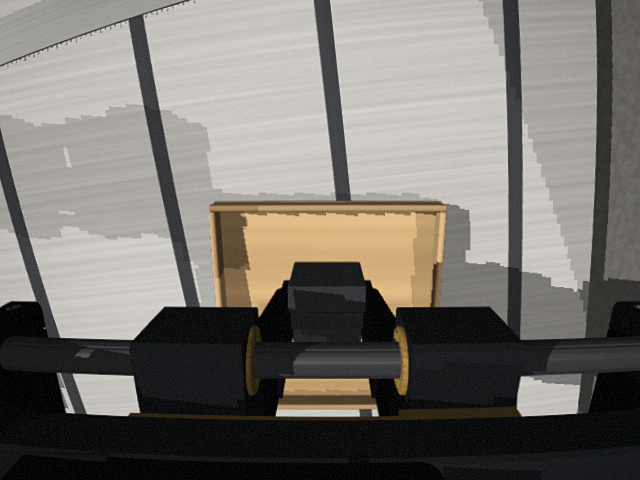

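The block is held upright, centred over the tray.

move_arm(rows=[{"tx":0,"ty":3,"tz":0.05,"rx":0,"ry":0,"rz":0,"grip":0},{"tx":0,"ty":2.3,"tz":0,"rx":0,"ry":0,"rz":0,"grip":0},{"tx":0,"ty":0.8,"tz":0,"rx":0,"ry":0,"rz":0,"grip":0},{"tx":0,"ty":0.3,"tz":0,"rx":0,"ry":0,"rz":0,"grip":0},{"tx":0,"ty":0,"tz":0,"rx":0,"ry":0,"rz":0,"grip":0},{"tx":0,"ty":0,"tz":0,"rx":0,"ry":0,"rz":0,"grip":0},{"tx":0,"ty":0,"tz":0,"rx":0,"ry":0,"rz":0,"grip":0}])

```text
t: 20.03
eef_pos: [580.4, -357.7, 26.4]
tcp_rot: [-1.569, -0.001, -1.686]
ft_force: [0.6, -1.0, -1.7]
opening: 0.313
```

move_arm(rows=[{"tx":0,"ty":0.1,"tz":0,"rx":0,"ry":0,"rz":0,"grip":0},{"tx":0,"ty":0.05,"tz":0,"rx":0,"ry":0,"rz":0,"grip":0},{"tx":0,"ty":0,"tz":0,"rx":0,"ry":0,"rz":0,"grip":0}])

```text
t: 20.28
eef_pos: [580.0, -357.7, 24.1]
tcp_rot: [-1.57, -0.0, -1.686]
ft_force: [-0.5, 0.8, 0.9]
opening: 0.315
```

Force has gone slightly positive, so the block is touching down. I'll release and rise.

move_arm(rows=[{"tx":0,"ty":0,"tz":0,"rx":0,"ry":0,"rz":0,"grip":45},{"tx":0,"ty":0,"tz":0,"rx":0,"ry":0,"rz":0,"grip":45},{"tx":0,"ty":0,"tz":0,"rx":0,"ry":0,"rz":0,"grip":45},{"tx":0,"ty":0,"tz":0,"rx":0,"ry":0,"rz":0,"grip":45},{"tx":0,"ty":-3,"tz":0,"rx":0,"ry":0,"rz":0,"grip":45},{"tx":0,"ty":-3,"tz":0,"rx":0,"ry":0,"rz":0,"grip":60},{"tx":0,"ty":-3,"tz":0,"rx":0,"ry":0,"rz":0,"grip":60},{"tx":0,"ty":0,"tz":0,"rx":0,"ry":0,"rz":0,"grip":60}])

```text
t: 20.95
eef_pos: [581.8, -358.9, 119.7]
tcp_rot: [-1.563, -0.004, -1.686]
ft_force: [0.9, 0.3, 1.6]
opening: 0.583
```

```bash
python3 shot.py w15; python3 meas.py w15;  python3 go.py 436.4 135.5 110 -1.01
```

```text
20.95 [ 581.8 -358.9  119.7] [-1.5634 -0.0044 -1.6859] [-0.65  0.66  1.5  -0.    0.97  1.04] 0.5828061220489029
plate z 20.2239717818465
px [324. 231.] n 3464 ztop 36.9 
  all c [ 577.2 -357.4] s [139.2  74.7] a 1.470 
  top c [ 577.2 -357.4] s [139.2  74.7] a 1.470 slope dir -0.118 mag 0.01
px [324. 255.] n 2987 ztop 56.8 
  all c [ 575.  -356.5] s [34.4 48.7] a 1.424 
  top c [ 592.7 -358.9] s [29.6 11.2] a 1.454 slope dir -0.111 mag 0.44
t 21.00 pos [ 581.  -358.3  116.9] yaw -1.686 rot [-1.566 -0.003 -1.686] open 0.591
ry -0.676 | before turn: tx -47.39 tz -20.03 | after turn: tx -49.51 tz 14.02 | ty 0.69 dist 514.5
```

View pics/w15.png

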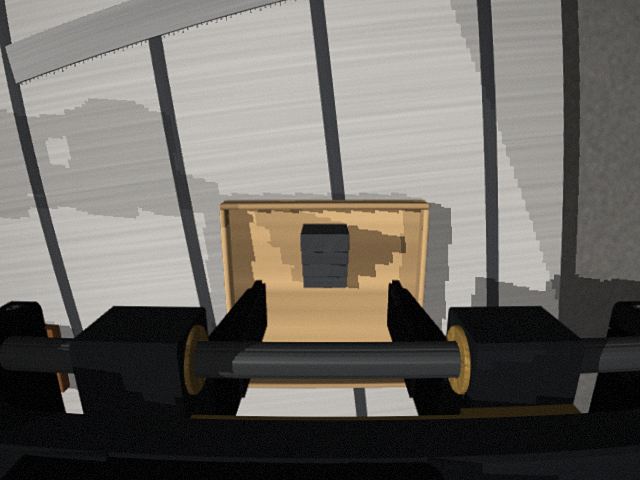

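Block 1 stands flat in the square tray at (325,256), with its top at z = 56.8 as expected. Next is the other block.

move_arm(rows=[{"tx":0,"ty":0,"tz":0,"rx":0,"ry":-0.113,"rz":0,"grip":60},{"tx":0,"ty":0,"tz":0,"rx":0,"ry":-0.113,"rz":0,"grip":60},{"tx":0,"ty":0,"tz":0,"rx":0,"ry":-0.113,"rz":0,"grip":60},{"tx":0,"ty":0,"tz":0,"rx":0,"ry":-0.113,"rz":0,"grip":60},{"tx":0,"ty":0,"tz":0,"rx":0,"ry":-0.112,"rz":0,"grip":60},{"tx":0,"ty":0,"tz":0,"rx":0,"ry":-0.112,"rz":0,"grip":60},{"tx":-3.81,"ty":0,"tz":1.08,"rx":0,"ry":0,"rz":0,"grip":60},{"tx":-3.81,"ty":0,"tz":1.08,"rx":0,"ry":0,"rz":0,"grip":60},{"tx":-3.81,"ty":0,"tz":1.08,"rx":0,"ry":0,"rz":0,"grip":60},{"tx":-3.81,"ty":0,"tz":1.08,"rx":0,"ry":0,"rz":0,"grip":60}])

```text
t: 21.83
eef_pos: [534.0, -203.8, 112.4]
tcp_rot: [-1.572, 0.001, -1.011]
ft_force: [0.2, 0.4, -0.5]
opening: 0.597
```

move_arm(rows=[{"tx":-3.81,"ty":0,"tz":1.08,"rx":0,"ry":0,"rz":0,"grip":60},{"tx":-3.81,"ty":0,"tz":1.08,"rx":0,"ry":0,"rz":0,"grip":60},{"tx":-3.81,"ty":0,"tz":1.08,"rx":0,"ry":0,"rz":0,"grip":60},{"tx":-3.81,"ty":0,"tz":1.08,"rx":0,"ry":0,"rz":0,"grip":60},{"tx":-3.81,"ty":0,"tz":1.08,"rx":0,"ry":0,"rz":0,"grip":60},{"tx":-3.81,"ty":0,"tz":1.08,"rx":0,"ry":0,"rz":0,"grip":60},{"tx":-3.81,"ty":0,"tz":1.08,"rx":0,"ry":0,"rz":0,"grip":60},{"tx":-3.81,"ty":0,"tz":1.08,"rx":0,"ry":0,"rz":0,"grip":60},{"tx":-3.81,"ty":1,"tz":1.06,"rx":0,"ry":0,"rz":0,"grip":60},{"tx":0,"ty":1,"tz":0,"rx":0,"ry":0,"rz":0,"grip":60}])

```text
t: 22.67
eef_pos: [432.7, 141.2, 93.0]
tcp_rot: [-1.571, 0.001, -1.005]
ft_force: [0.7, -0.7, -0.3]
opening: 0.601
```

move_arm(rows=[{"tx":0,"ty":0,"tz":0,"rx":0,"ry":0,"rz":0,"grip":60},{"tx":0,"ty":0,"tz":0,"rx":0,"ry":0,"rz":0,"grip":60},{"tx":0,"ty":0,"tz":0,"rx":0,"ry":0,"rz":0,"grip":60}])

```text
t: 22.92
eef_pos: [435.4, 135.8, 93.5]
tcp_rot: [-1.571, 0.0, -1.011]
ft_force: [0.1, 0.6, -0.1]
opening: 0.6
```

```bash
python3 shot.py w16; python3 meas.py w16;  python3 go.py 436.2 135.4 19 -1.01
```

```text
22.9167 [435.4 135.8  93.5] [-1.5713  0.     -1.011 ] [ 0.16  0.43  2.08 -0.    0.62  1.17] 0.6004573484749601
plate z 20.22621043995268
px [88. 13.] n 1564 ztop 37.0 
  all c [485. 331.] s [14.9 83.1] a 0.480 
  top c [483.2 331.7] s [12.4 80.1] a 0.476 slope dir 1.669 mag 0.05
px [594.  53.] n 2334 ztop 36.9 
  all c [623.8  66.7] s [97.1 12.4] a 1.404 
  top c [621.1  70.6] s [85.1  5.8] a 1.401 slope dir -0.155 mag 0.62
px [607.   8.] n 668 ztop 39.0 
  all c [645.   78.7] s [11.5 26.5] a 0.500 
  top c [644.7  78.4] s [10.2 20.2] a 0.651 slope dir -0.422 mag 0.54
px [431. 149.] n 2622 ztop 42.9 
  all c [523.5 119.8] s [39.3 37.6] a 0.444 
  top c [523.6 119.6] s [32.9 33.4] a 1.529 slope dir -1.086 mag 0.06
px [328. 260.] n 3432 ztop 52.8 
  all c [433.2 134.3] s [44.8 30. ] a 0.558 
  top c [447.4 143.1] s [11.4 30. ] a 0.565 slope dir 0.560 mag 0.46
px [ 95. 287.] n 2386 ztop 39.0 
  all c [340.1 254.7] s [31. 40.] a 0.505 
  top c [340.3 254.8] s [30.2 40.4] a 0.579 slope dir 2.719 mag 0.16
t 22.97 pos [435.5 135.6  93.7] yaw -1.012 rot [-1.571 -0.    -1.012] open 0.600
ry -0.002 | before turn: tx 0.05 tz 0.05 | after turn: tx 0.05 tz 0.05 | ty 7.47 dist 0.7
```

View pics/w16.png

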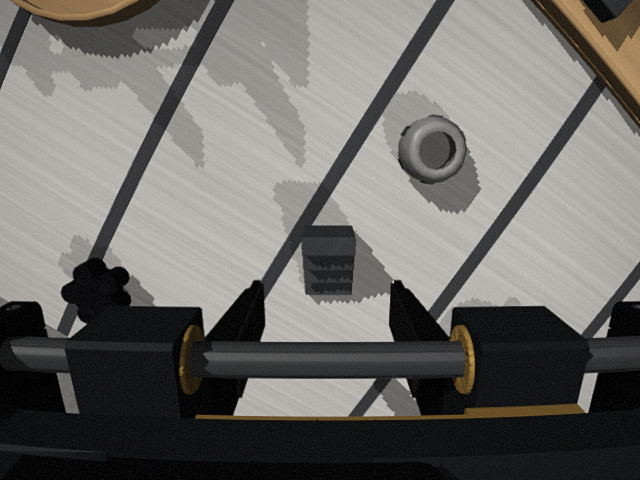

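The block at (328,260) is aligned between the jaws. The nut shows at (432,149).

move_arm(rows=[{"tx":0.05,"ty":3,"tz":0.05,"rx":0,"ry":0,"rz":0,"grip":60},{"tx":0,"ty":3,"tz":0,"rx":0,"ry":0,"rz":0,"grip":60},{"tx":0,"ty":1.4,"tz":0,"rx":0,"ry":0,"rz":0,"grip":60},{"tx":0,"ty":0,"tz":0,"rx":0,"ry":0,"rz":0,"grip":0},{"tx":0,"ty":0,"tz":0,"rx":0,"ry":0,"rz":0,"grip":0},{"tx":0,"ty":0,"tz":0,"rx":0,"ry":0,"rz":0,"grip":0},{"tx":0,"ty":0,"tz":0,"rx":0,"ry":0,"rz":0,"grip":0},{"tx":0,"ty":0,"tz":0,"rx":0,"ry":0,"rz":0,"grip":0},{"tx":0,"ty":0,"tz":0,"rx":0,"ry":0,"rz":0,"grip":0},{"tx":0,"ty":0,"tz":0,"rx":0,"ry":0,"rz":0,"grip":0}])

```text
t: 23.8
eef_pos: [436.5, 136.2, 20.6]
tcp_rot: [-1.569, -0.001, -1.01]
ft_force: [0.2, -4.4, 9.0]
opening: 0.313
```

```bash
python3 go.py 520.2 -351.1 94 -1.686
```

```text
t 23.80 pos [436.5 136.2  20.6] yaw -1.010 rot [-1.569e+00 -1.000e-03 -1.010e+00] open 0.313
ry 0.676 | before turn: tx 45.72 tz -18.84 | after turn: tx 47.45 tz 13.92 | ty -7.34 dist 494.5
```

move_arm(rows=[{"tx":0,"ty":-2.2,"tz":0,"rx":0,"ry":0,"rz":0,"grip":0},{"tx":0,"ty":-3.3,"tz":0,"rx":0,"ry":0.113,"rz":0,"grip":0},{"tx":0,"ty":-1.8,"tz":0,"rx":0,"ry":0.113,"rz":0,"grip":0},{"tx":0,"ty":0,"tz":0,"rx":0,"ry":0.113,"rz":0,"grip":0},{"tx":0,"ty":0,"tz":0,"rx":0,"ry":0.113,"rz":0,"grip":0},{"tx":0,"ty":0,"tz":0,"rx":0,"ry":0.112,"rz":0,"grip":0},{"tx":0,"ty":0,"tz":0,"rx":0,"ry":0.112,"rz":0,"grip":0},{"tx":3.65,"ty":0,"tz":1.07,"rx":0,"ry":0,"rz":0,"grip":0},{"tx":3.65,"ty":0,"tz":1.07,"rx":0,"ry":0,"rz":0,"grip":0},{"tx":3.65,"ty":0,"tz":1.07,"rx":0,"ry":0,"rz":0,"grip":0}])

```text
t: 24.63
eef_pos: [455.1, 23.1, 93.1]
tcp_rot: [-1.57, -0.0, -1.684]
ft_force: [1.3, 0.5, -1.2]
opening: 0.309
```

move_arm(rows=[{"tx":3.65,"ty":0,"tz":1.07,"rx":0,"ry":0,"rz":0,"grip":0},{"tx":3.65,"ty":0,"tz":1.07,"rx":0,"ry":0,"rz":0,"grip":0},{"tx":3.65,"ty":0,"tz":1.07,"rx":0,"ry":0,"rz":0,"grip":0},{"tx":3.65,"ty":0,"tz":1.07,"rx":0,"ry":0,"rz":0,"grip":0},{"tx":3.65,"ty":0,"tz":1.07,"rx":0,"ry":0,"rz":0,"grip":0},{"tx":3.65,"ty":0,"tz":1.07,"rx":0,"ry":0,"rz":0,"grip":0},{"tx":3.65,"ty":0,"tz":1.07,"rx":0,"ry":0,"rz":0,"grip":0},{"tx":3.65,"ty":0,"tz":1.07,"rx":0,"ry":0,"rz":0,"grip":0},{"tx":3.65,"ty":0,"tz":1.07,"rx":0,"ry":0,"rz":0,"grip":0},{"tx":3.65,"ty":0,"tz":1.08,"rx":0,"ry":0,"rz":0,"grip":0}])

```text
t: 25.47
eef_pos: [519.4, -352.9, 93.1]
tcp_rot: [-1.57, -0.0, -1.686]
ft_force: [1.5, 0.5, -1.1]
opening: 0.312
```

move_arm(rows=[{"tx":0,"ty":0,"tz":0,"rx":0,"ry":0,"rz":0,"grip":0},{"tx":0,"ty":0,"tz":0,"rx":0,"ry":0,"rz":0,"grip":0},{"tx":0,"ty":0,"tz":0,"rx":0,"ry":0,"rz":0,"grip":0},{"tx":0,"ty":0,"tz":0,"rx":0,"ry":0,"rz":0,"grip":0}])

```text
t: 25.8
eef_pos: [519.3, -349.9, 92.7]
tcp_rot: [-1.571, 0.0, -1.685]
ft_force: [-0.3, 0.4, -1.8]
opening: 0.31
```

```bash
python3 shot.py w17; python3 meas.py w17;  python3 go.py 520.2 -351.1 25.5 -1.686
```

```text
25.8 [ 519.3 -349.9   92.7] [-1.5712e+00  3.0000e-04 -1.6852e+00] [-0.7   0.62  1.67  0.    0.85  0.99] 0.3099962154911603
plate z 20.240692499519668
px [328. 170.] n 6528 ztop 37.0 
  all c [ 549.8 -354.1] s [138.7 128.7] a 1.454 
  top c [ 551.5 -354.3] s [138.7 125.3] a 1.454 slope dir -0.153 mag 0.01
px [328. 161.] n 4321 ztop 56.8 
  all c [ 576.2 -357.1] s [35.4 47.3] a 1.442 
  top c [ 592.4 -358.9] s [29.8 11. ] a 1.458 slope dir -0.123 mag 0.68
px [ 11. 281.] n 1033 ztop 31.3 
  all c [ 526.3 -135.5] s [17.9 34.7] a 1.395 
  top c [ 525.7 -137. ] s [16.5 36.3] a 1.258 slope dir 1.492 mag 0.15
t 25.85 pos [ 519.5 -349.8   92.8] yaw -1.685 rot [-1.571  0.    -1.685] open 0.314
ry 0.001 | before turn: tx 0.12 tz 0.08 | after turn: tx 0.12 tz 0.08 | ty 6.73 dist 1.5
```

View pics/w17.png

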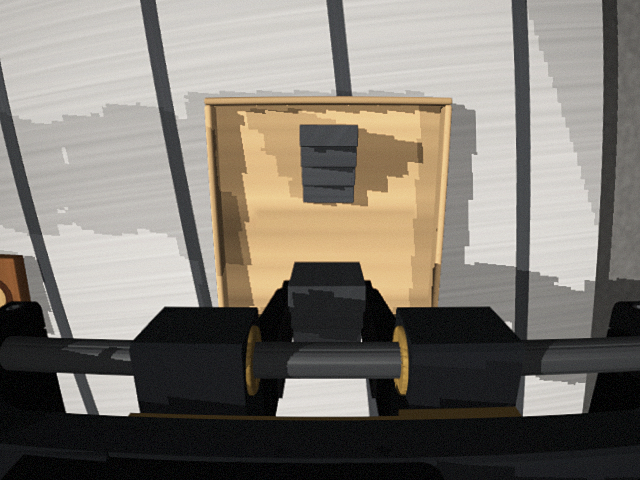

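The second block is held over the near half of the tray, behind the first one at (328,162). I'll lower it.

move_arm(rows=[{"tx":0.1,"ty":3,"tz":0,"rx":0,"ry":0,"rz":0,"grip":0},{"tx":0,"ty":2.6,"tz":0,"rx":0,"ry":0,"rz":0,"grip":0},{"tx":0,"ty":0.8,"tz":0,"rx":0,"ry":0,"rz":0,"grip":0},{"tx":0,"ty":0.3,"tz":0,"rx":0,"ry":0,"rz":0,"grip":0},{"tx":0,"ty":0,"tz":0,"rx":0,"ry":0,"rz":0,"grip":0},{"tx":0,"ty":0,"tz":0,"rx":0,"ry":0,"rz":0,"grip":0},{"tx":0,"ty":0,"tz":0,"rx":0,"ry":0,"rz":0,"grip":0},{"tx":0,"ty":0,"tz":0,"rx":0,"ry":0,"rz":0,"grip":0}])

```text
t: 26.52
eef_pos: [519.9, -352.2, 26.5]
tcp_rot: [-1.569, -0.001, -1.686]
ft_force: [-0.5, -0.2, -0.9]
opening: 0.313
```

move_arm(rows=[{"tx":0,"ty":0.1,"tz":0,"rx":0,"ry":0,"rz":0,"grip":0},{"tx":0,"ty":0.05,"tz":0,"rx":0,"ry":0,"rz":0,"grip":0},{"tx":0,"ty":0,"tz":0,"rx":0,"ry":0,"rz":0,"grip":0},{"tx":0,"ty":0,"tz":0,"rx":0,"ry":0,"rz":0,"grip":0}])

```text
t: 26.85
eef_pos: [519.6, -352.2, 24.7]
tcp_rot: [-1.57, -0.0, -1.686]
ft_force: [-1.1, 1.1, 5.3]
opening: 0.315
```

Contact at 5 N. I'll release and rise.

move_arm(rows=[{"tx":0,"ty":0,"tz":0,"rx":0,"ry":0,"rz":0,"grip":45},{"tx":0,"ty":0,"tz":0,"rx":0,"ry":0,"rz":0,"grip":45},{"tx":0,"ty":0,"tz":0,"rx":0,"ry":0,"rz":0,"grip":45},{"tx":0,"ty":0,"tz":0,"rx":0,"ry":0,"rz":0,"grip":45},{"tx":0,"ty":-3,"tz":0,"rx":0,"ry":0,"rz":0,"grip":45},{"tx":0,"ty":-3,"tz":0,"rx":0,"ry":0,"rz":0,"grip":65},{"tx":0,"ty":-3,"tz":0,"rx":0,"ry":0,"rz":0,"grip":65},{"tx":0,"ty":0,"tz":0,"rx":0,"ry":0,"rz":0,"grip":65},{"tx":0,"ty":0,"tz":0,"rx":0,"ry":0,"rz":0,"grip":65}])

```text
t: 27.6
eef_pos: [519.9, -352.4, 115.6]
tcp_rot: [-1.568, -0.002, -1.686]
ft_force: [0.2, -0.1, -1.0]
opening: 0.635
```

```bash
python3 shot.py w18; python3 meas.py w18;  python3 go.py 523.5 119.5 112 -1.686
```

```text
27.6 [ 519.9 -352.4  115.6] [-1.5682 -0.0018 -1.6859] [-0.7   0.6   1.65 -0.    0.89  0.99] 0.6350109290612345
plate z 20.190175013589
px [322. 172.] n 5444 ztop 37.0 
  all c [ 547.5 -353.9] s [138.8 133.2] a 1.461 
  top c [ 547.5 -353.9] s [138.8 133.2] a 1.461 slope dir -0.132 mag 0.01
px [323. 161.] n 3599 ztop 56.9 
  all c [ 575.8 -356.5] s [35.2 47.9] a 1.424 
  top c [ 592.4 -358.9] s [29.6 11.1] a 1.457 slope dir -0.106 mag 0.66
px [326. 253.] n 3060 ztop 56.8 
  all c [ 514.2 -350.9] s [35.4 47.8] a 1.446 
  top c [ 532.3 -353.4] s [29.7 11.2] a 1.451 slope dir -0.121 mag 0.42
px [ 20. 276.] n 2236 ztop 31.4 
  all c [ 522.6 -126.6] s [36.6 46.8] a 1.366 
  top c [ 522.9 -125.7] s [36.4 45.7] a 1.400 slope dir 1.653 mag 0.05
px [326. 305.] n 1077 ztop 36.6 
  all c [ 479.8 -348. ] s [94.2  2.9] a 1.451 
  top c [ 479.7 -348. ] s [90.5  2.7] a 1.457 slope dir 3.030 mag 3.23
t 27.65 pos [ 519.4 -352.   114.2] yaw -1.686 rot [-1.57  -0.    -1.686] open 0.642
ry -0.000 | before turn: tx -46.88 tz -5.01 | after turn: tx -46.88 tz -5.01 | ty 0.22 dist 471.5
```

View pics/w18.png

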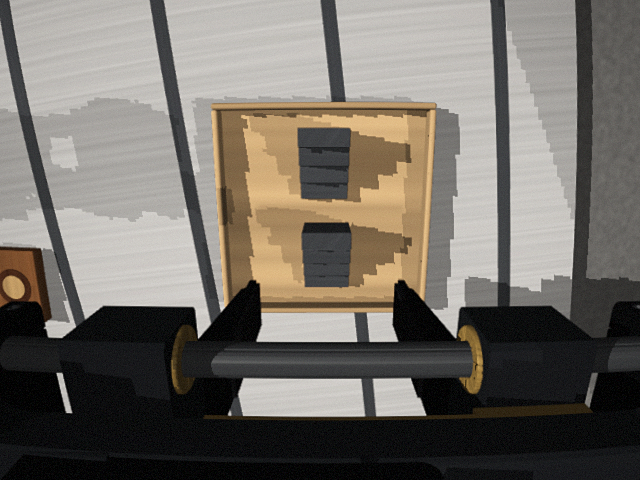

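Both blocks stand flat, one behind the other at (324,163) and (326,255), with their tops at 56.8 and 56.9. Now the nut.

move_arm(rows=[{"tx":-3.91,"ty":0,"tz":-0.42,"rx":0,"ry":0,"rz":0,"grip":65},{"tx":-3.91,"ty":0,"tz":-0.42,"rx":0,"ry":0,"rz":0,"grip":65},{"tx":-3.91,"ty":0,"tz":-0.42,"rx":0,"ry":0,"rz":0,"grip":65},{"tx":-3.91,"ty":0,"tz":-0.42,"rx":0,"ry":0,"rz":0,"grip":65},{"tx":-3.91,"ty":0,"tz":-0.42,"rx":0,"ry":0,"rz":0,"grip":65},{"tx":-3.91,"ty":0,"tz":-0.42,"rx":0,"ry":0,"rz":0,"grip":65},{"tx":-3.91,"ty":0,"tz":-0.42,"rx":0,"ry":0,"rz":0,"grip":65},{"tx":-3.91,"ty":0,"tz":-0.42,"rx":0,"ry":0,"rz":0,"grip":65},{"tx":-3.91,"ty":0,"tz":-0.42,"rx":0,"ry":0,"rz":0,"grip":65},{"tx":-3.91,"ty":0,"tz":-0.42,"rx":0,"ry":0,"rz":0,"grip":65}])

```text
t: 28.48
eef_pos: [521.6, 43.1, 112.7]
tcp_rot: [-1.573, -0.0, -1.686]
ft_force: [1.1, 0.1, -0.4]
opening: 0.652
```

move_arm(rows=[{"tx":-3.91,"ty":0,"tz":-0.42,"rx":0,"ry":0,"rz":0,"grip":65},{"tx":-3.87,"ty":0,"tz":-0.39,"rx":0,"ry":0,"rz":0,"grip":65},{"tx":0,"ty":1,"tz":0,"rx":0,"ry":0,"rz":0,"grip":65},{"tx":0,"ty":1,"tz":0,"rx":0,"ry":0,"rz":0,"grip":65},{"tx":0,"ty":0,"tz":0,"rx":0,"ry":0,"rz":0,"grip":65},{"tx":0,"ty":0,"tz":0,"rx":0,"ry":0,"rz":0,"grip":65},{"tx":0,"ty":0,"tz":0,"rx":0,"ry":0,"rz":0,"grip":65}])

```text
t: 29.07
eef_pos: [523.5, 118.2, 93.7]
tcp_rot: [-1.572, -0.0, -1.688]
ft_force: [0.4, 1.2, -0.1]
opening: 0.65
```

```bash
python3 shot.py w19; python3 meas.py w19;  python3 go.py 523.5 119.5 17 -1.686
```

```text
29.0667 [523.5 118.2  93.7] [-1.5718e+00 -4.0000e-04 -1.6879e+00] [ 0.1   0.52  1.89 -0.    0.73  1.79] 0.6497536747232343
plate z 20.208433042421404
px [422.  78.] n 5055 ztop 37.1 
  all c [635.1  35.2] s [237.9  46.3] a 1.424 
  top c [634.1  36.5] s [235.   41.1] a 1.406 slope dir 2.875 mag 0.10
px [359.  25.] n 2218 ztop 39.3 
  all c [654.7  84.6] s [29.5 27.3] a 1.399 
  top c [654.   85.9] s [26.  23.1] a 1.415 slope dir -0.151 mag 0.13
px [552.  31.] n 3313 ztop 39.3 
  all c [642.1 -26.9] s [36.8 36.3] a 1.418 
  top c [641.3 -22.7] s [27.7 33.4] a 1.409 slope dir -2.223 mag 0.11
px [ 41. 242.] n 2179 ztop 36.6 
  all c [554.2 301.8] s [93.8 20.8] a 0.244 
  top c [552.5 299.9] s [85.4 17.4] a 0.165 slope dir 2.429 mag 0.01
px [325. 256.] n 2320 ztop 42.7 
  all c [524.3 119.5] s [39.1 37.1] a 1.489 
  top c [524.  119.4] s [33.3 33. ] a 1.113 slope dir 3.054 mag 0.06
t 29.12 pos [523.7 118.3  94. ] yaw -1.688 rot [-1.571 -0.    -1.688] open 0.648
ry -0.002 | before turn: tx -0.12 tz -0.04 | after turn: tx -0.12 tz -0.04 | ty 7.70 dist 1.3
```

View pics/w19.png

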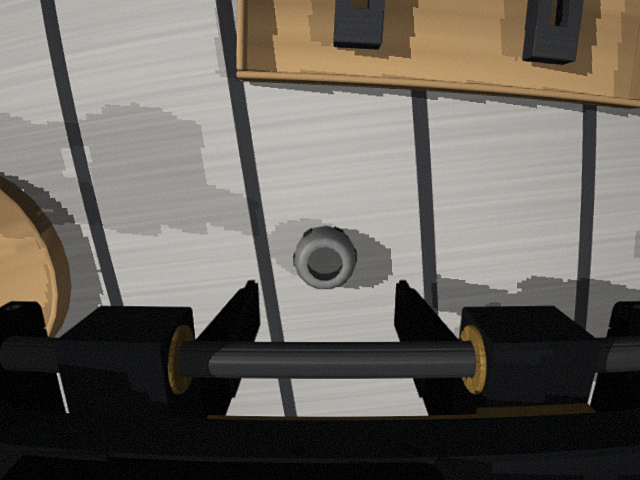

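The nut at (325,257) is centred.

move_arm(rows=[{"tx":-0.1,"ty":3,"tz":0,"rx":0,"ry":0,"rz":0,"grip":65},{"tx":0,"ty":3,"tz":0,"rx":0,"ry":0,"rz":0,"grip":65},{"tx":0,"ty":1.6,"tz":0,"rx":0,"ry":0,"rz":0,"grip":65},{"tx":0,"ty":0,"tz":0,"rx":0,"ry":0,"rz":0,"grip":0},{"tx":0,"ty":0,"tz":0,"rx":0,"ry":0,"rz":0,"grip":0},{"tx":0,"ty":0,"tz":0,"rx":0,"ry":0,"rz":0,"grip":0},{"tx":0,"ty":0,"tz":0,"rx":0,"ry":0,"rz":0,"grip":0},{"tx":0,"ty":0,"tz":0,"rx":0,"ry":0,"rz":0,"grip":0},{"tx":0,"ty":0,"tz":0,"rx":0,"ry":0,"rz":0,"grip":0},{"tx":0,"ty":0,"tz":0,"rx":0,"ry":0,"rz":0,"grip":0}])

```text
t: 29.95
eef_pos: [523.9, 120.2, 18.5]
tcp_rot: [-1.57, -0.0, -1.686]
ft_force: [0.2, -3.2, 5.1]
opening: 0.382
```

```bash
python3 go.py 543 357 80 -1.686
```

```text
t 29.95 pos [523.9 120.2  18.5] yaw -1.686 rot [-1.57  -0.    -1.686] open 0.382
ry 0.000 | before turn: tx -23.74 tz -0.83 | after turn: tx -23.74 tz -0.83 | ty -6.15 dist 237.6
```

move_arm(rows=[{"tx":0,"ty":-2.2,"tz":0,"rx":0,"ry":0,"rz":0,"grip":0},{"tx":0,"ty":-4,"tz":0,"rx":0,"ry":0,"rz":0,"grip":0},{"tx":-3.96,"ty":0,"tz":-0.14,"rx":0,"ry":0,"rz":0,"grip":0},{"tx":-3.96,"ty":0,"tz":-0.14,"rx":0,"ry":0,"rz":0,"grip":0},{"tx":-3.96,"ty":0,"tz":-0.14,"rx":0,"ry":0,"rz":0,"grip":0},{"tx":-3.96,"ty":0,"tz":-0.14,"rx":0,"ry":0,"rz":0,"grip":0},{"tx":-3.96,"ty":0,"tz":-0.14,"rx":0,"ry":0,"rz":0,"grip":0},{"tx":-3.96,"ty":0,"tz":-0.14,"rx":0,"ry":0,"rz":0,"grip":0},{"tx":0,"ty":0,"tz":0,"rx":0,"ry":0,"rz":0,"grip":0},{"tx":0,"ty":0,"tz":0,"rx":0,"ry":0,"rz":0,"grip":0}])

```text
t: 30.78
eef_pos: [541.8, 359.2, 79.4]
tcp_rot: [-1.571, -0.0, -1.683]
ft_force: [0.3, -0.4, -1.0]
opening: 0.38
```

```bash
python3 shot.py w20; python3 meas.py w20;  python3 go.py 543 357 23.5 -1.686
```

```text
30.7833 [541.8 359.2  79.4] [-1.5712e+00 -3.0000e-04 -1.6830e+00] [0.48 0.67 1.61 0.   0.86 2.17] 0.38028085598377886
plate z 20.221400451757958
px [316. 215.] n 4605 ztop 37.0 
  all c [563.7 360.9] s [143.2  99.1] a 1.458 
  top c [565.6 360.7] s [143.2  95.1] a 1.461 slope dir -0.180 mag 0.03
t 30.83 pos [541.9 357.7  79.5] yaw -1.685 rot [-1.572e+00 -1.000e-03 -1.685e+00] open 0.382
ry 0.001 | before turn: tx 0.06 tz 0.12 | after turn: tx 0.06 tz 0.12 | ty 5.60 dist 1.3
```

View pics/w20.png

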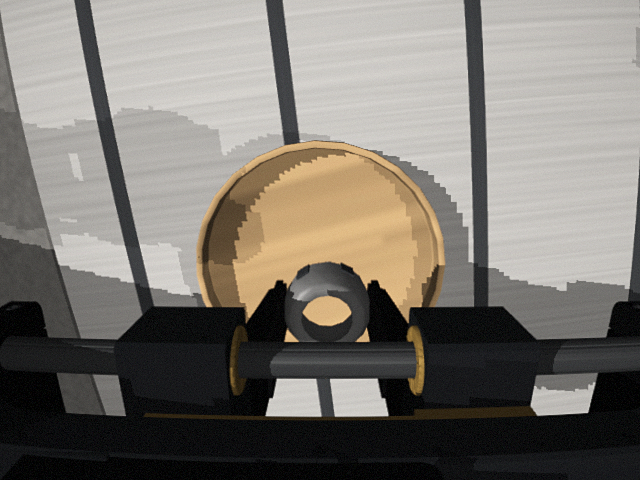

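The nut is held at (327,305), taper up, over the middle of the dish. I'll lower it.

move_arm(rows=[{"tx":0,"ty":3,"tz":0.1,"rx":0,"ry":0,"rz":0,"grip":0},{"tx":0,"ty":1.8,"tz":0,"rx":0,"ry":0,"rz":0,"grip":0},{"tx":0,"ty":0.6,"tz":0,"rx":0,"ry":0,"rz":0,"grip":0},{"tx":0,"ty":0.2,"tz":0,"rx":0,"ry":0,"rz":0,"grip":0},{"tx":0,"ty":0,"tz":0,"rx":0,"ry":0,"rz":0,"grip":0},{"tx":0,"ty":0,"tz":0,"rx":0,"ry":0,"rz":0,"grip":0},{"tx":0,"ty":0,"tz":0,"rx":0,"ry":0,"rz":0,"grip":0},{"tx":0,"ty":0,"tz":0,"rx":0,"ry":0,"rz":0,"grip":0}])

```text
t: 31.5
eef_pos: [544.1, 357.4, 25.1]
tcp_rot: [-1.569, 0.001, -1.686]
ft_force: [0.0, -0.3, -0.9]
opening: 0.383
```

move_arm(rows=[{"tx":0,"ty":0.1,"tz":0,"rx":0,"ry":0,"rz":0,"grip":0},{"tx":0,"ty":0.05,"tz":0,"rx":0,"ry":0,"rz":0,"grip":0},{"tx":0,"ty":0,"tz":0,"rx":0,"ry":0,"rz":0,"grip":0},{"tx":0,"ty":0,"tz":0,"rx":0,"ry":0,"rz":0,"grip":0}])

```text
t: 31.83
eef_pos: [543.6, 357.3, 22.6]
tcp_rot: [-1.571, -0.0, -1.686]
ft_force: [-0.7, 0.7, 1.0]
opening: 0.378
```

move_arm(rows=[{"tx":0,"ty":0,"tz":0,"rx":0,"ry":0,"rz":0,"grip":52},{"tx":0,"ty":0,"tz":0,"rx":0,"ry":0,"rz":0,"grip":52},{"tx":0,"ty":0,"tz":0,"rx":0,"ry":0,"rz":0,"grip":52},{"tx":0,"ty":0,"tz":0,"rx":0,"ry":0,"rz":0,"grip":52},{"tx":0,"ty":-3,"tz":0,"rx":0,"ry":0,"rz":0,"grip":52},{"tx":0,"ty":-4,"tz":0,"rx":0,"ry":0,"rz":0,"grip":65},{"tx":0,"ty":-4,"tz":0,"rx":0,"ry":0,"rz":0,"grip":65},{"tx":0,"ty":-4,"tz":0,"rx":0,"ry":0,"rz":0,"grip":65},{"tx":0,"ty":0,"tz":0,"rx":0,"ry":0,"rz":0,"grip":65},{"tx":0,"ty":0,"tz":0,"rx":0,"ry":0,"rz":0,"grip":65}])

```text
t: 32.67
eef_pos: [544.3, 357.7, 174.9]
tcp_rot: [-1.567, 0.002, -1.686]
ft_force: [-0.3, 0.3, -0.3]
opening: 0.654
```

```bash
python3 shot.py w21; python3 meas.py w21; python3 - <<'E'
from h import *
p,d=env.read_camera("scene"); cv2.imwrite("pics/s21.png",p)
p,d=env.read_camera("top"); cv2.imwrite("pics/t21.png",cv2.resize(p[150:360,120:530],(800,410)))
E
```

```text
32.6667 [544.3 357.7 174.9] [-1.567   0.0025 -1.686 ] [ 0.48  0.56  1.53 -0.    1.05  2.17] 0.6537126580440714
plate z 20.24907191954884
px [198.  13.] n 648 ztop 28.2 
  all c [718.2 431.6] s [64.  21.8] a 1.421 
  top c [718.2 431.6] s [64.  21.8] a 1.421 slope dir -2.836 mag 0.01
px [589.  59.] n 1544 ztop 37.1 
  all c [662.5 120.6] s [63.  69.1] a 1.402 
  top c [662. 123.] s [57.8 67.2] a 1.405 slope dir -2.257 mag 0.02
px [636.  48.] n 346 ztop 33.5 
  all c [671.4  97.5] s [ 9.2 54.9] a 1.528 
  top c [659.1  98.6] s [ 4.3 28.5] a 1.524 slope dir 1.747 mag 0.24
px [322. 232.] n 3490 ztop 37.0 
  all c [543.  362.4] s [142.6 139.5] a 1.399 
  top c [544.7 362.4] s [143.  136.4] a 1.463 slope dir -0.219 mag 0.03
px [327. 230.] n 1410 ztop 46.8 
  all c [541.2 357.4] s [39.4 42.8] a 1.557 
  top c [544.  357.3] s [32.7 33.4] a 0.951 slope dir -3.068 mag 0.04
px [ 27. 255.] n 2987 ztop 68.9 
  all c [548.4 605.4] s [99.7 36.2] a 0.599 
  top c [542.4 596.3] s [74.  25.1] a 0.675 slope dir -1.493 mag 0.53
```

View pics/w21.png

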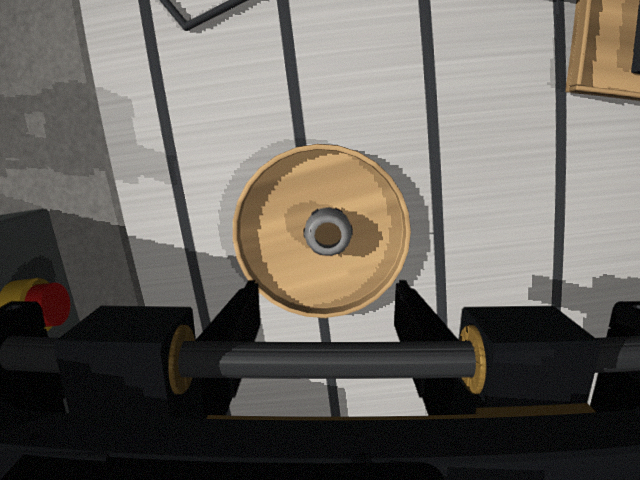

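View pics/s21.png

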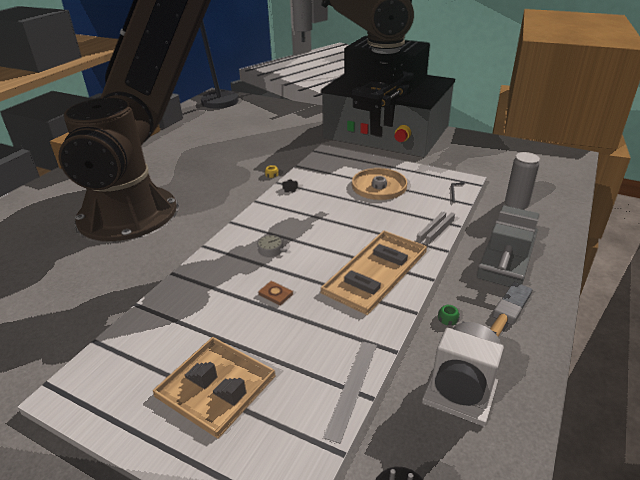

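View pics/t21.png

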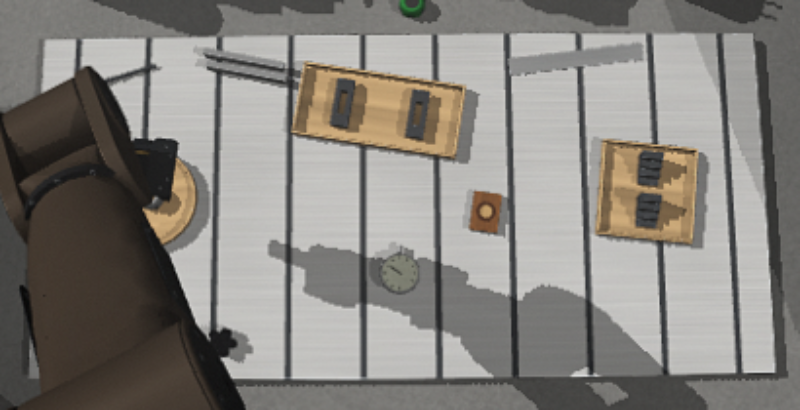

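The nut sits flat in the middle of the dish at (328,231), with its top at 46.8. The scene and top views show both clamps and both blocks flat in their trays, and the gauge and plaque where they were. The gripper is clear, so I'm handing in.

```bash
python3 -c "
from cell import env
print(env.job_done()); print(env.state()['t'])"
```

```text
the job is handed in; nothing more can be done
None
the job is handed in; nothing more can be done
```

I moved all five parts in the order asked and handed the job in at about 33 s of robot time. Both clamps are in the long tray, both step blocks in the square tray, one behind the other, and the spindle nut is in the middle of the round dish.

**Last checks**
- **Clamps:** both look flat in the wrist, scene and top pictures, apart from each other and clear of the walls.
- **Blocks and nut:** depth readings put the block tops at z = 56.8 and 56.9 mm and the nut top at 46.8 mm. These fit parts standing flat on the tray floors at 24 mm.
- **Gauge and plaque:** I never touched them. The plaque measured within about 1 mm of where it started partway through, and in the final pictures both look unmoved.
- **Forces:** wrist force stayed under about 10 N per axis in every reading after a move, well under the 120 N limit.

**What disagreed**
- **Missed grasps:** the first two tries at the first clamp closed above it and did not move it.
- **Fingertip height:** the cameras showed the tips about 8 mm above the reported TCP height, not 19 mm ahead of it as the text says. I used the measured value from then on, and every later grasp held the first time.

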